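Tip a TLC plate out of its tray and set it up for spotting

ROBOT

A 6-joint arm with a two-finger parallel gripper is mounted at the origin on a cart in front of the work surface, level with it; the furniture and walls round the work are solid. World frame = base frame: x ahead of the robot, y to its left, z up, the work surface at z = 0. Lengths are in m, angles in rad, forces in N, time in s.
With the tool pointing down it reaches from about 0.25 to 0.725 m from the base axis. Payload 4 kg.
Tool frame: the origin (TCP) lies midway between the tips of the shut fingers; the grasp point (between the pads) lies 19 mm behind it; z points along the fingers, y is the line along which they close (so a half turn about z gives the same grasp; the last joint's range is limited). The gripper opens to 85 mm and grips with 20 to 120 N. Pads are 22 mm wide; open, the fingers measure 114 mm over their backs; the gripper's body (76 mm by 85 mm) begins 54 mm behind the grasp point. The pads swing forward as they close: fully open they stand 13 mm farther back than shut.
Start: joints at [0, 0.241, 0.005, 1.335, 0, 1.571], TCP at [0.5, -0, 0.231] pointing down, gripper open.
Joint ranges: [-2.72, 2.72], [-1.05, 1.87], [-1.09, 1.28], [-1.99, 2.15], [-1.42, 1.44], [-3.14, 3.14]. Speed limits (rad/s): [2.79, 2.79, 3.14, 3.14, 3.14, 3.14].

INTERFACE

Orientations are given as a unit quaternion [x, y, z, w].
In Python, from workcell import get_obs, camera, job_done, silhouettes gives the robot as it stands. The module is installed in compiled form; this text tells all that it offers.
- The arm moves only by the tool drive_tool, never from a script. Its argument "increments" is a list of rows, each a list of 3 entries, a list of its own where there are three numbers: the shift along the world's x, y, z in mm, then the turn, a rotation vector about the world's x, y, z in degrees, then the opening, from 0 (shut) to 1 (fully open). A call has 1 to 8 rows; each row shifts and turns the commanded pose from where the row before left it; what a row does not reach is not made up. A row lasts 1/12 s, in which the tool goes at most 41.7 mm and 7.16 degrees, less where a joint would pass 70% of its speed; a pose out of reach is approached as far as the arm can. A call is refused whole if a number of a shift passes 41.7 or a number of a turn 7.16, either way. A call with a gripper value outside its range is refused whole. The fingers move at their own pace and stop on an object; the grip force is fixed at half the most. Time passes only in rows, so rows that do not move let the fingers close. It gives the time, the measured TCP pose, the force, the opening and the grip force at its end, in the units of the state.
- get_obs(): the state, without advancing time (a new reading comes with each control period).
- camera(name): name is "scene" or "side" or "wrist"; returns a dict with "image" (384x512x3 uint8, red, green, blue), "K" (3x3 intrinsics, pixels), "k1" (the pictures are not rectified: a ray, as slopes to the right and down, at radius r is drawn at 1 + k1 r^2 times it, then the intrinsics apply), "view" (4x4, takes a point from world to camera coordinates). Camera axes: x right, y down, z forward; pixel columns grow to the right and rows downward; lengths in m; the calibration is good to about 2 mm. A picture is of the moment at which its call begins. There is no depth.
- job_done(): hands the job in; it is judged then, once.
Trained networks look in a picture, given as the dict that the camera call returned (one of the last four; its "shot" number tells which), for a name from the list of things; names that differ only in an ending like _2 or _b are one class to them, and where a whole thing is asked for, a point or a joint stands for the part that bears it (a point fixed in the world has none). Each returns a list of dicts, best first, with "conf" (0 to 1); they miss things now and then, are a little off and sometimes report something else, mostly with a low value. They report only what shows in the picture. A call takes as long as a camera call.
- silhouettes(query, picture): "region" (384x512 bool, what is visible of it) and "bbox" ([left, top, right, bottom] in pixels, round what is visible of it).
The state is a dict: "clock": time; "joint_pos": joint angles; "joint_vel": joint speeds; "tau": joint torques, N m; "eef_pos": TCP position; "tool_rot": TCP orientation; "ft_force": force on the tool from outside, world axes, zero at the start; "ft_torque": the same for the moment, N m; "grip_width": finger opening in m; "grasp_force": force on a finger pad.
Only numpy, scipy, OpenCV 4.12 (cv2) and the standard library are available. Lean on these libraries where they do the work, as an engineer would, in place of code of your own. Each camera call takes 0.05 s, during which the arm holds its last target. There are 200 camera calls.

TASK

Get the thin-layer plate ready for spotting. Press down the end of the plate that lies over the ramp of its nest so that the plate tips up, take it by the raised end and lay it, white side up, straight along the bed of the spotting stand with its end against the end stop; then swing the guide bar over it and down until it rests in its catch. Do not press hard enough to crack the plate, and leave the small beaker, the timer and the vial where they stand.

Things in the scene. Friction and masses are not known exactly. Their poses are not given: they have to be found in the camera images.
- glass_plate: thin-layer plate: flat glass 120 mm long (its x), 50 wide (its y), 3 thick, white layer on the upper face (+z), 35 to 60 g, slippery on the tray (friction about 0.25). Origin: centre of its underside. It starts flat in the nest on the tray's +y side, +x the same way as the tray's, flush with the walls, so that its edges cannot be gripped there; it is symmetrical, either end may go to the stop.
- plate_tray: grey plastic tray, fixed; x from -80 to +70 mm, 124 wide (y), 33 high; -x end towards the robot. Two equal nests along x, 53 mm wide, middle lines at y = +29.5 (holds the plate) and -29.5 mm (empty), between walls 6 mm thick, tops z = 33 mm. Nest floor z = 30 mm, flat from the ridge (x = -10) to the far wall (x = 61.5). Origin: underside, below the flat plate's mid-length.
- nest_ridge (a point): middle of the ridge under the plate (tray x = -10, y = 29.5, z = 30 mm). From it a ramp falls towards tray -x at 22 degrees (0.384 rad), 68 mm along the slope. The plate's -x end, 50 mm long, hangs free over the ramp: pressed down, it tips on the ridge until it lies on the ramp, +x end up. Let go there it falls back, as its centre is still 10 mm beyond the ridge.
- ramp_foot (a point): foot of the ramp in the plate's nest (tray x = -73, y = 29.5, z = 4.5 mm), at the inner face of the low front wall (7 mm thick, top z = 18 mm). If the plate, while pressed (some 6 N; it cracks at 40), is also drawn 18 mm down the ramp until its end meets this wall, its centre passes the ridge and it stays tipped at 22 degrees when let go, 52 mm of its raised end standing free beyond the ridge.
- spotting_stand: low stand, fixed; painted base 160 x 118 mm, 10 thick; on it a dark steel bed, x from -60 to +50 mm, 34 wide (y), top z = 28 mm, narrower than the plate. End stop across the bed's -x end (towards the robot): face at x = -60, 6 mm higher than the bed. Origin: underside; a plate in place has its origin at (0, 0, 28) mm. Bar's hinge at x = -38, y = +42, z = 36 mm, axis along x.
- guide_bar (a joint): angle of the steel guide bar (12 mm wide, 6 thick, reaching 100 mm from its hinge): 0 = level across the bed, down in its catch, 2 mm above a plate that lies flat; pi/2 = upright; beyond = leaning out to the stand's +y side, where it starts (limit 2.1). The hinge is stiff: it takes 1 N or so at the tip, and the bar stays where it is left, so push it down all the way.
- guide_bar_tip (a point): thumb pad on the guide bar's upper face, 95 mm from the hinge axis. Push on this face to close the bar; while the bar is open it faces outward (+y of the stand). Closed, it lies at stand x = -38, y = -53, z = 39 mm, just past the forked catch (prongs 10 mm along y at x = -47.5 and -28.5, y = -42, tops z = 38 mm).
- small_beaker: empty glass beaker, 54 mm across, 71 mm high, standing loose; origin: centre of its underside. Behind and above it a heated bath on a jack overhangs the bench: from about 0.57 m ahead of the robot, y from -0.10 to 0.21 m, more than 0.14 m above the bench. Cross from one side to the other in front of it.
- lab_timer: flat white timer, 62 x 62 x 18 mm, lying loose between tray and stand; origin: centre of its underside
- sample_vial: small glass vial with a dark cap, 34 mm across, 78 mm high, standing loose at the right; origin: centre of its underside

How it is judged:
By the outcome, as a careful person would: the job done as asked, in the order asked, and still so for the second after the job is handed in, with the robot touching nothing.
It also fails if it takes over 66 s, if anything falls off the work surface, if the arm or the gripper's body presses on something with over 40 N, if the wrist force passes 120 N, or if a joint passes its speed limit or range.

## Working session

There is one attempt and no reset: what is moved stays moved. The work goes in short steps, Python scripts to look and compute and a tool call to move; the robot and the scene stay as the last step left them, time stands still between calls to the robot, and variables do not carry over. Pictures are saved under pics/ and viewed, at most 10 in all, crops included, and the job is handed in when it is done.

Besides the shell and the picture viewer there is one more tool, called after "Call:" as name(argument=value, ...), one argument or row to a line, values as JSON. drive_tool: Moves the arm, as the interface text tells. Its arguments: {"type":"object","properties":{"increments":{"type":"array"}},"required":["increments"]}

```bash
mkdir -p pics
cat > h.py <<'E'
import numpy as np, cv2, pickle
from workcell import get_obs, camera, job_done, silhouettes
def proj(c,P):
    P=np.atleast_2d(P); q=(c["view"]@np.c_[P,np.ones(len(P))].T).T[:,:3]
    s=q[:,:2]/q[:,2:]; r2=(s**2).sum(1,keepdims=True); s=s*(1+c["k1"]*r2)
    K=np.array(c["K"]); return np.c_[K[0,0]*s[:,0]+K[0,2],K[1,1]*s[:,1]+K[1,2]]
def ray(c,uv):
    K=np.array(c["K"]); d=np.array([(uv[0]-K[0,2])/K[0,0],(uv[1]-K[1,2])/K[1,1]]); s=d.copy()
    for _ in range(20): s=d/(1+c["k1"]*(s@s))
    R=np.array(c["view"])[:3,:3]; t=np.array(c["view"])[:3,3]
    return -R.T@t, R.T@np.r_[s,1]
def atz(c,uv,z):
    o,d=ray(c,np.array(uv,float)); return o+d*(z-o[2])/d[2]
def save(c,n,box=None,f=1):
    im=c["image"][:,:,::-1]
    if box: im=im[box[1]:box[3],box[0]:box[2]]
    cv2.imwrite("pics/"+n,cv2.resize(im,None,fx=f,fy=f,interpolation=cv2.INTER_CUBIC))
E
python3 - <<'E'
from h import *
ims=[]
for n in ["scene","side","wrist"]:
    c=camera(n); pickle.dump(c,open(n+"0.pkl","wb")); ims.append(c)
    print(n,"cam pos",ray(c,(256,192))[0].round(3),"dir",ray(c,(256,192))[1].round(2), np.array(c["K"])[0,0],c["k1"])
    for q in ["glass_plate","plate_tray","spotting_stand","guide_bar","small_beaker","lab_timer","sample_vial"]:
        print(q,[(round(s["conf"],2),np.round(s["bbox"]).tolist()) for s in silhouettes(q,c)][:2])
save(ims[0],"scene0.png",f=1.5);save(ims[1],"side0.png",f=1.5)
E
```

```text
scene cam pos [-0.331 -0.64   1.121] dir [ 0.55  0.43 -0.72] 469.49307815999487 -0.17977968852329615
glass_plate [(0.74, [177.0, 155.0, 208.0, 175.0])]
plate_tray [(0.87, [170.0, 153.0, 226.0, 198.0])]
spotting_stand [(0.64, [294.0, 212.0, 350.0, 269.0])]
guide_bar []
small_beaker [(0.87, [258.0, 168.0, 274.0, 199.0])]
lab_timer [(0.59, [241.0, 197.0, 259.0, 218.0]), (0.3, [171.0, 155.0, 228.0, 200.0])]
sample_vial [(0.61, [370.0, 214.0, 380.0, 225.0]), (0.38, [292.0, 211.0, 349.0, 270.0])]
side cam pos [ 0.233 -1.162  0.761] dir [ 0.18  0.83 -0.53] 460.2027187526514 -0.15559455858359603
glass_plate [(0.52, [217.0, 148.0, 254.0, 156.0]), (0.42, [234.0, 193.0, 287.0, 268.0])]
plate_tray [(0.72, [210.0, 147.0, 253.0, 170.0])]
spotting_stand [(0.71, [234.0, 195.0, 288.0, 269.0])]
guide_bar [(0.54, [243.0, 195.0, 251.0, 234.0])]
small_beaker [(0.89, [267.0, 169.0, 283.0, 198.0])]
lab_timer [(0.78, [228.0, 183.0, 254.0, 206.0])]
sample_vial [(0.48, [246.0, 196.0, 256.0, 232.0])]
wrist cam pos [0.498 0.066 0.374] dir [-0.02 -0.27 -0.96] 269.64881361837456 -0.041413298003569236
glass_plate []
plate_tray [(0.91, [144.0, 0.0, 281.0, 47.0])]
spotting_stand [(0.88, [183.0, 279.0, 286.0, 318.0])]
guide_bar []
small_beaker [(0.78, [275.0, 151.0, 319.0, 199.0])]
lab_timer [(0.62, [196.0, 143.0, 246.0, 188.0])]
sample_vial []
```

View pics/scene0.png

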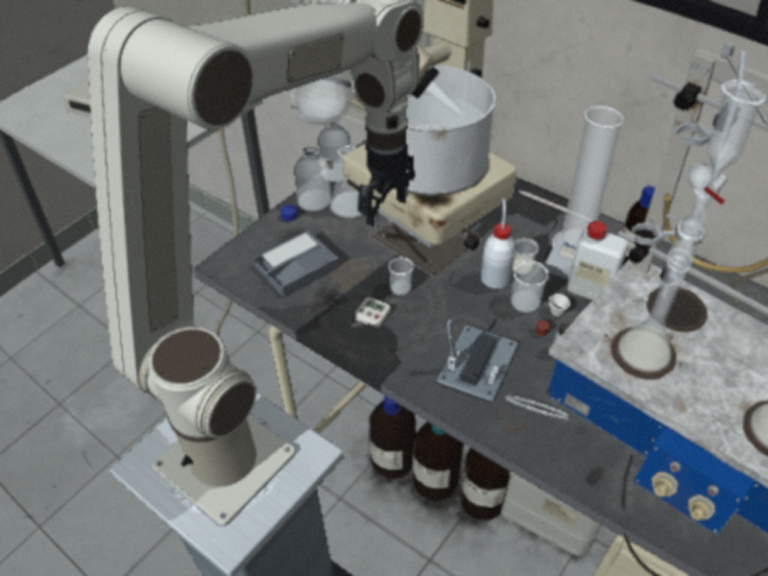

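View pics/side0.png

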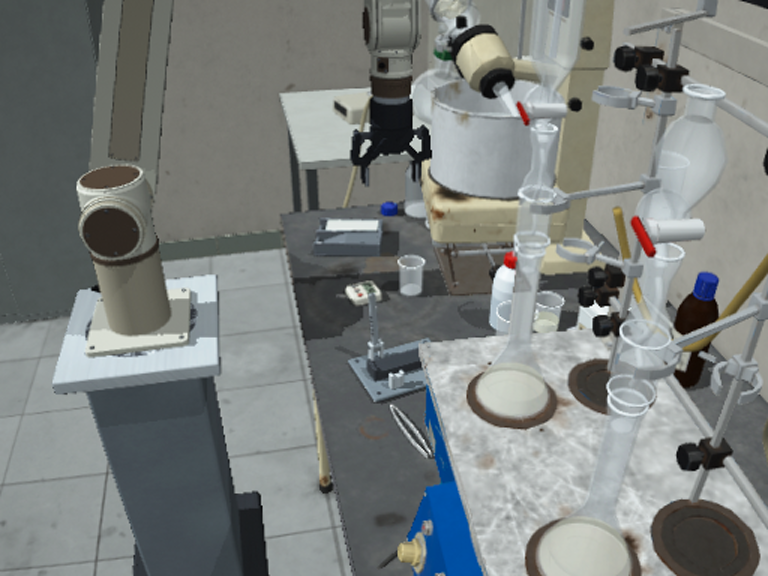

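The scene view shows the tray at about (255-345, 230-290) of the enlarged picture, with the plate in its far-left nest. The timer is at (373, 310), the beaker at (400, 275) and the stand at (478, 360), with its bar raised at (450, 345). The side view agrees.

Run:
```python
from h import *
for n in ["scene","side","wrist"]:
    c=camera(n)
    for q,z in [("glass_plate",.033),("plate_tray",.02),("spotting_stand",.01),("small_beaker",.035),("lab_timer",.009),("sample_vial",.04)]:
        for s in silhouettes(q,c)[:2]:
            v,u=np.nonzero(s["region"]); rect=cv2.minAreaRect(np.c_[u,v].astype(np.float32))
            P=[atz(c,p,z)[:2].round(3).tolist() for p in cv2.boxPoints(rect)]
            print(n,q,round(s["conf"],2),atz(c,(u.mean(),v.mean()),z)[:2].round(3),P)
print(get_obs()["tool_rot"])
```

```text
scene glass_plate 0.68 [0.461 0.256] [[0.418, 0.292], [0.537, 0.272], [0.512, 0.222], [0.395, 0.243]]
scene plate_tray 0.86 [0.442 0.208] [[0.404, 0.318], [0.582, 0.27], [0.498, 0.133], [0.335, 0.184]]
scene spotting_stand 0.81 [ 0.459 -0.252] [[0.367, -0.196], [0.524, -0.142], [0.551, -0.294], [0.397, -0.336]]
scene spotting_stand 0.52 [0.483 0.275] [[0.437, 0.319], [0.56, 0.286], [0.528, 0.232], [0.409, 0.266]]
scene small_beaker 0.61 [0.546 0.   ] [[0.581, 0.058], [0.611, 0.017], [0.513, -0.053], [0.485, -0.014]]
scene lab_timer 0.75 [ 0.442 -0.001] [[0.407, 0.023], [0.475, 0.045], [0.478, -0.023], [0.411, -0.043]]
scene sample_vial 0.52 [ 0.607 -0.36 ] [[0.584, -0.349], [0.633, -0.354], [0.627, -0.37], [0.578, -0.364]]
side glass_plate 0.71 [0.46  0.263] [[0.413, 0.301], [0.524, 0.276], [0.514, 0.231], [0.406, 0.255]]
side plate_tray 0.87 [0.446 0.209] [[0.36, 0.156], [0.388, 0.346], [0.545, 0.298], [0.502, 0.114]]
side spotting_stand 0.64 [ 0.439 -0.24 ] [[0.348, -0.088], [0.478, 0.017], [0.516, -0.288], [0.404, -0.356]]
side small_beaker 0.72 [0.541 0.009] [[0.535, 0.092], [0.588, 0.081], [0.547, -0.074], [0.498, -0.064]]
side small_beaker 0.44 [ 0.434 -0.138] [[0.44, -0.046], [0.456, -0.047], [0.428, -0.221], [0.414, -0.219]]
side lab_timer 0.62 [0.439 0.004] [[0.408, 0.034], [0.48, 0.051], [0.474, -0.028], [0.405, -0.043]]
wrist plate_tray 0.94 [0.454 0.181] [[0.361, 0.2], [0.521, 0.198], [0.521, 0.148], [0.357, 0.15]]
wrist spotting_stand 0.68 [ 0.464 -0.211] [[0.375, -0.207], [0.531, -0.173], [0.541, -0.23], [0.379, -0.266]]
wrist small_beaker 0.63 [ 0.545 -0.008] [[0.517, 0.023], [0.573, 0.023], [0.576, -0.039], [0.518, -0.039]]
wrist lab_timer 0.83 [0.443 0.   ] [[0.407, 0.025], [0.47, 0.036], [0.481, -0.025], [0.415, -0.038]]
[7.07112729e-01 7.07100832e-01 2.27955002e-05 2.15656934e-05]
```

Call:
drive_tool(
  increments=[
    [[-5, 17, 0], [0, 0, 6.6], 0],
    [[-5, 17, 0], [0, 0, 6.6], 0],
    [[-5, 17, 0], [0, 0, 6.6], 0],
    [[-5, 17, 0], [0, 0, 6.6], 0],
    [[-5, 17, 0], [0, 0, 6.6], 0],
    [[-5, 17, 0], [0, 0, 6.6], 0],
  ],
)

```text
clock: 2.75
eef_pos: [0.4697, 0.1028, 0.2314]
tool_rot: [0.423, 0.906, 0.0, 0.0]
ft_force: [0.6, -0.5, -0.2]
grip_width: 0.0123
grasp_force: 0.0
```

Call:
drive_tool(
  increments=[
    [[-5, 17, 0], [0, 0, 6.6], 0],
    [[-5, 17, 0], [0, 0, 6.6], 0],
    [[-5, 17, 0], [0, 0, 6.6], 0],
    [[-5, 17, 0], [0, 0, 6.6], 0],
    [[-5, 17, 0], [0, 0, 6.6], 0],
    [[-5, 17, 0], [0, 0, 6.6], 0],
    [[0, 0, 0], [0, 0, 0], 0],
    [[0, 0, 0], [0, 0, 0], 0],
  ],
)

```text
clock: 3.42
eef_pos: [0.4398, 0.2045, 0.2313]
tool_rot: [0.094, 0.996, -0.0, 0.0]
ft_force: [0.4, -0.2, -0.9]
grip_width: 0.0002
grasp_force: 0.0
```

Run:
```python
from h import *
o=get_obs(); print(o["clock"],np.round(o["joint_pos"],2),o["eef_pos"],o["tool_rot"])
c=camera("wrist"); pickle.dump(c,open("w1.pkl","wb")); print(ray(c,(256,192)))
for q in ["glass_plate","plate_tray","lab_timer"]:
    for s in silhouettes(q,c)[:2]:
        v,u=np.nonzero(s["region"]); print(q,s["conf"],s["bbox"])
        pickle.dump(s["region"],open("m_%s.pkl"%q,"wb")) if s["conf"]>.5 else 0
save(c,"w1.png",f=1.5)
```

```text
3.4167 [ 0.44  0.21 -0.03  1.33 -0.    0.62] [0.43978966 0.2044903  0.23126039] [ 9.40260615e-02  9.95569715e-01 -1.99568586e-04  5.80471871e-05]
(array([0.37278771, 0.21598   , 0.37412026]), array([ 0.26214716, -0.0699446 , -0.9627056 ]))
glass_plate 0.68 [283.4, 131.4, 328.5, 226.5]
plate_tray 0.55 [233.5, 115.3, 338.9, 234.0]
lab_timer 0.7 [94.0, 170.4, 147.8, 223.0]
lab_timer 0.62 [280.3, 130.3, 328.0, 227.5]
```

View pics/w1.png

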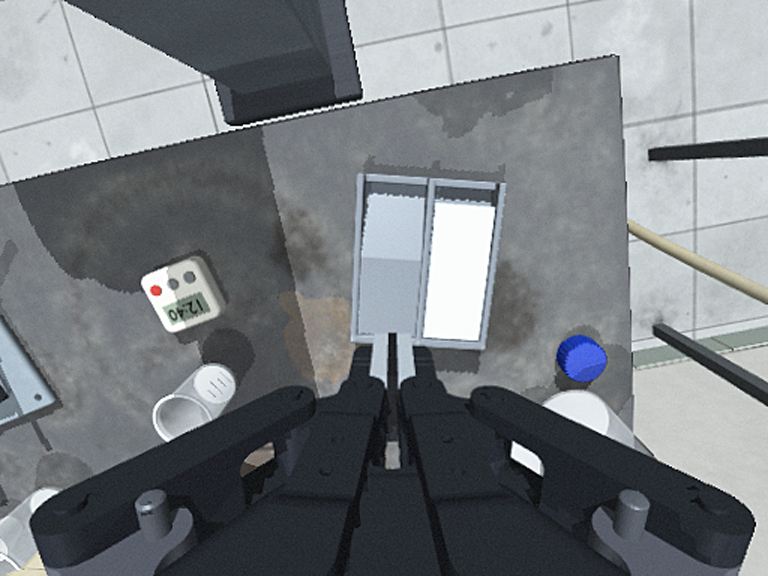

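The wrist view shows the plate as a white rectangle with corners near (432, 198), (495, 205), (484, 348) and (422, 342) in the enlarged picture. The empty nest lies to its left and the tray tilts slightly in the picture. I'll fit the pose from this.

Run:
```python
from h import *
from scipy.optimize import least_squares
c=pickle.load(open("w1.pkl","rb")); im=c["image"]
m=((im.min(2)>215)).astype(np.uint8); m[:, :275]=0; m[:,340:]=0; m[:120]=0; m[245:]=0
n,l,st,_=cv2.connectedComponentsWithStats(m); k=1+st[1:,4].argmax(); print(st[k])
v,u=np.nonzero(l==k)
pts=cv2.boxPoints(cv2.minAreaRect(np.c_[u,v].astype(np.float32)));print(pts)
cnt=max(cv2.findContours((l==k).astype(np.uint8),0,cv2.CHAIN_APPROX_NONE)[0],key=len)[:,0]
W=np.array([atz(c,p,.033)[:2] for p in cnt])
r=cv2.minAreaRect((W*1000).astype(np.float32)); print(r, cv2.boxPoints(r))
# fit rectangle 120x50 centre/yaw to contour with sdf
def f(p,L=.06,B=.025):
    cth,s=np.cos(p[2]),np.sin(p[2]); d=W-p[:2]; a=np.c_[d@[cth,s],d@[-s,cth]]
    q=np.abs(a)-[L,B]; return np.where((q>0).any(1),np.linalg.norm(np.maximum(q,0),axis=1),q.max(1))
s=least_squares(f,[.46,.24,-.17],loss="soft_l1",f_scale=.001); print("plate",s.x,np.degrees(s.x[2]),np.sqrt((f(s.x)**2).mean()))
x,y,t=s.x; R=np.array([[np.cos(t),-np.sin(t)],[np.sin(t),np.cos(t)]]); O=s.x[:2]-R@[0,.0295]
print("tray",O)
q=silhouettes  # check tray corners
for X,Y,Z in [(-80,62,18),(-80,-62,18),(70,62,33),(70,-62,33),(61.5,56,33),(-73,29.5,4.5)]:
    print((X,Y,Z),(proj(c,np.r_[O+R@[X/1e3,Y/1e3],Z/1e3])[0]*1.5).round(0))
```

```text
[ 282  135   48   92 3422]
[[281.82788 223.89343]
 [289.98364 134.18033]
 [329.38525 137.7623 ]
 [321.2295  227.4754 ]]
((465.1697692871094, 256.1254577636719), (50.09473419189453, 119.90605163574219), 75.42949676513672) [[400.8437  246.9661 ]
 [516.89343 216.80121]
 [529.49585 265.28482]
 [413.4461  295.4497 ]]
plate [ 0.46526893  0.25611795 -0.25422765] -14.566171440361526 0.0008163786669120178
tray [0.45784974 0.22756614]
(-80, 62, 18) [502. 182.]
(-80, -62, 18) [357. 172.]
(70, 62, 33) [484. 350.]
(70, -62, 33) [349. 342.]
(61.5, 56, 33) [479. 341.]
(-73, 29.5, 4.5) [461. 187.]
```

Call:
drive_tool(
  increments=[
    [[-1.3, 11.2, -20], [0, 0, -3.8], 0],
    [[-2, 10, -30], [-1.107, -4.26, 0], 0],
    [[-2, 10, -30], [-1.107, -4.26, 0], 0],
    [[-2, 10, -30], [-1.107, -4.26, 0], 0],
    [[-2, 10, -30], [-1.107, -4.26, 0], 0],
    [[-2, 10, -30], [-1.107, -4.26, 0], 0],
    [[0, 0, 0], [0, 0, 0], 0],
    [[0, 0, 0], [0, 0, 0], 0],
  ],
)

```text
clock: 4.28
eef_pos: [0.4264, 0.2637, 0.0594]
tool_rot: [0.124, 0.974, -0.026, 0.187]
ft_force: [0.9, 0.6, 0.8]
grip_width: 0.0
grasp_force: 0.0
```

Run:
```python
from h import *
from scipy.spatial.transform import Rotation as Ro
o=get_obs(); print(o["eef_pos"],Ro.from_quat(o["tool_rot"]).as_matrix().round(3),np.round(o["joint_pos"],2),o["ft_force"])
```

```text
[0.42643274 0.26366684 0.05943559] [[-0.899  0.251  0.358]
 [ 0.231  0.968 -0.098]
 [-0.371 -0.005 -0.929]] [ 0.75  0.27 -0.53  0.56 -0.32  0.96] [0.92517209 0.60244504 0.81082115]
```

Call:
drive_tool(
  increments=[
    [[2, 2, -10], [0, 0, 0], 0],
    [[0, 0, -8], [0, 0, 0], 0],
    [[0, 0, -4], [0, 0, 0], 0],
    [[0, 0, -3], [0, 0, 0], 0],
    [[0, 0, -3], [0, 0, 0], 0],
    [[0, 0, -3], [0, 0, 0], 0],
    [[0, 0, 0], [0, 0, 0], 0],
  ],
)

```text
clock: 4.87
eef_pos: [0.4308, 0.2669, 0.0301]
tool_rot: [0.125, 0.974, -0.024, 0.189]
ft_force: [0.3, 0.2, 0.5]
grip_width: 0.0002
grasp_force: 0.1
```

Call:
drive_tool(
  increments=[
    [[0, 0, -2], [0, 0, 0], 0],
    [[0, 0, -2], [0, 0, 0], 0],
    [[0, 0, -2], [0, 0, 0], 0],
    [[0, 0, 0], [0, 0, 0], 0],
    [[0, 0, 0], [0, 0, 0], 0],
  ],
)

```text
clock: 5.28
eef_pos: [0.4305, 0.2671, 0.0241]
tool_rot: [0.125, 0.974, -0.024, 0.189]
ft_force: [0.1, 0.5, -0.3]
grip_width: 0.0002
grasp_force: 0.0
```

Run:
```python
from h import *
o=get_obs(); print(o["eef_pos"],o["ft_force"])
c=camera("wrist"); save(c,"w2.png",f=1.5)
```

```text
[0.43051991 0.26713371 0.02413088] [ 0.05886313  0.54954612 -0.30779813]
```

View pics/w2.png

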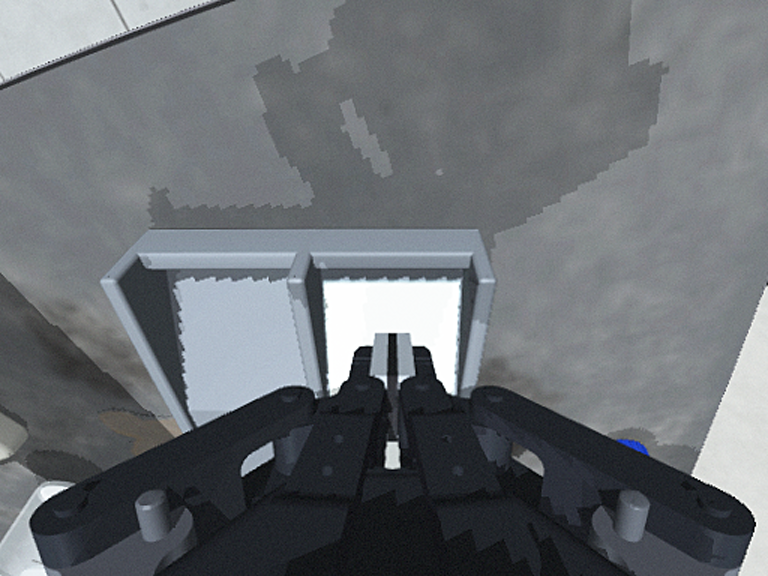

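The plate's near end, at about (395, 280), is inside the nest under the finger tips and has tipped down. I'll press on until there is force.

Call:
drive_tool(
  increments=[
    [[0, 0, -1], [0, 0, 0], 0],
    [[0, 0, -1], [0, 0, 0], 0],
    [[0, 0, 0], [0, 0, 0], 0],
    [[0, 0, 0], [0, 0, 0], 0],
  ],
)

```text
clock: 5.67
eef_pos: [0.4307, 0.2672, 0.0223]
tool_rot: [0.125, 0.974, -0.024, 0.189]
ft_force: [-0.0, 0.7, -0.1]
grip_width: 0.0
grasp_force: 0.0
```

Call:
drive_tool(
  increments=[
    [[0, 0, -1], [0, 0, 0], 0],
    [[0, 0, 0], [0, 0, 0], 0],
    [[0, 0, 0], [0, 0, 0], 0],
  ],
)

```text
clock: 5.92
eef_pos: [0.4307, 0.2672, 0.0222]
tool_rot: [0.125, 0.974, -0.024, 0.19]
ft_force: [-4.6, -1.8, 8.7]
grip_width: 0.0001
grasp_force: 4.7
```

Call:
drive_tool(
  increments=[
    [[-1.8, 0.47, -0.75], [0, 0, 0], 0],
    [[-1.8, 0.47, -0.75], [0, 0, 0], 0],
    [[-1.8, 0.47, -0.75], [0, 0, 0], 0],
    [[0, 0, 0], [0, 0, 0], 0],
  ],
)

```text
clock: 6.25
eef_pos: [0.4264, 0.2694, 0.0203]
tool_rot: [0.125, 0.973, -0.023, 0.191]
ft_force: [-1.2, 0.3, 5.5]
grip_width: -0.0002
grasp_force: 2.8
```

Call:
drive_tool(
  increments=[
    [[-1.8, 0.4, -0.85], [0, 0, 0], 0],
    [[-1.8, 0.4, -0.8], [0, 0, 0], 0],
    [[-1.8, 0.4, -0.8], [0, 0, 0], 0],
    [[0, 0, 0], [0, 0, 0], 0],
  ],
)

```text
clock: 6.58
eef_pos: [0.4215, 0.271, 0.0182]
tool_rot: [0.125, 0.973, -0.023, 0.191]
ft_force: [-0.1, 0.5, 6.1]
grip_width: -0.0001
grasp_force: 3.2
```

Call:
drive_tool(
  increments=[
    [[-1.8, 0.4, -0.8], [0, 0, 0], 0],
    [[-1.8, 0.4, -0.8], [0, 0, 0], 0],
    [[-1.8, 0.4, -0.8], [0, 0, 0], 0],
    [[-1.8, 0.4, -0.75], [0, 0, 0], 0],
    [[0, 0, 0], [0, 0, 0], 0],
  ],
)

```text
clock: 7.0
eef_pos: [0.4146, 0.2729, 0.0153]
tool_rot: [0.125, 0.973, -0.023, 0.192]
ft_force: [-0.4, 0.5, 6.6]
grip_width: 0.0
grasp_force: 3.7
```

Call:
drive_tool(
  increments=[
    [[-1.8, 0.4, -0.8], [0, 0, 0], 0],
    [[-1.2, 0.3, -0.5], [0, 0, 0], 0],
    [[0, 0, 0], [0, 0, 0], 0],
    [[0, 0, 0], [0, 0, 0], 0],
  ],
)

```text
clock: 7.33
eef_pos: [0.4117, 0.2736, 0.0141]
tool_rot: [0.125, 0.973, -0.023, 0.192]
ft_force: [-1.0, 0.2, 7.7]
grip_width: 0.0001
grasp_force: 3.8
```

Run:
```python
from h import *
c=camera("wrist"); save(c,"w3.png",(60,130,352,270),2.6)
```

```text
(no output)
```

View pics/w3.png

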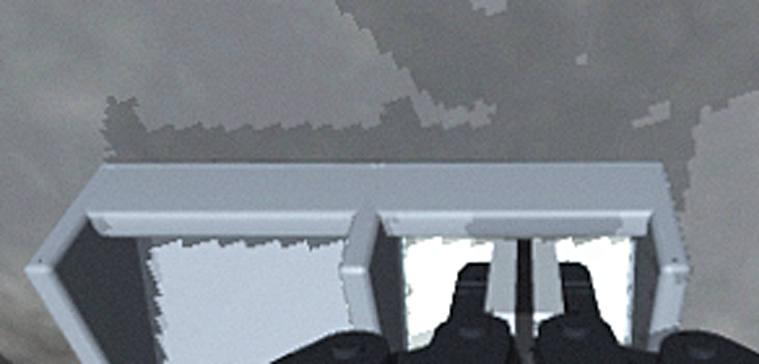

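The white face now reaches the front wall at (510, 237) in the crop. I'll draw it a little further to be sure.

Call:
drive_tool(
  increments=[
    [[-1.8, 0.4, -0.8], [0, 0, 0], 0],
    [[-1.0, 0.3, -0.4], [0, 0, 0], 0],
    [[0, 0, 0], [0, 0, 0], 0],
    [[0, 0, 0], [0, 0, 0], 0],
  ],
)

```text
clock: 7.72
eef_pos: [0.4097, 0.2742, 0.0133]
tool_rot: [0.125, 0.973, -0.023, 0.192]
ft_force: [2.1, -1.2, 7.9]
grip_width: 0.0002
grasp_force: 5.4
```

Call:
drive_tool(
  increments=[
    [[-0.4, 0.1, 1], [0, 0, 0], 0],
    [[-0.7, 0.2, 2], [0, 0, 0], 0],
    [[-1, 0.3, 3], [0, 0, 0], 0],
    [[-2, 0.5, 6], [0, 0, 0], 0],
    [[-4, 1, 12], [0, 0, 0], 0],
    [[0, 0, 25], [0, 0, 0], 0.8],
    [[0, 0, 30], [0, 0, 0], 0.8],
    [[0, 0, 30], [0, 0, 0], 0.8],
  ],
)

```text
clock: 8.38
eef_pos: [0.3974, 0.2741, 0.1202]
tool_rot: [0.124, 0.974, -0.025, 0.188]
ft_force: [0.9, -0.0, -0.4]
grip_width: 0.0359
grasp_force: 0.0
```

Run:
```python
from h import *
o=get_obs(); print(o["eef_pos"],o["ft_force"],o["grip_width"])
c=camera("wrist"); pickle.dump(c,open("w4.pkl","wb")); save(c,"w4.png",f=1.5)
R=np.array([[.9679,.2515],[-.2515,.9679]]); C=np.array([.46527,.25612])
t=np.radians(22)
def P(s,y,h): # along plate from ridge, lateral, height off underside
    x=-.010+s*np.cos(t)-h*np.sin(t); return np.r_[C+R@[x,y],.03+s*np.sin(t)+h*np.cos(t)]
print((proj(c,np.array([P(.052,.025,.003),P(.052,-.025,.003),P(-.068,-.025,.003),P(-.068,.025,.003)]))*1.5).round(0))
```

```text
[0.39743062 0.27405519 0.12015679] [ 0.89185958 -0.01030798 -0.43096473] 0.03590296103675061
[[430. 391.]
 [357. 391.]
 [353. 212.]
 [436. 212.]]
```

View pics/w4.png

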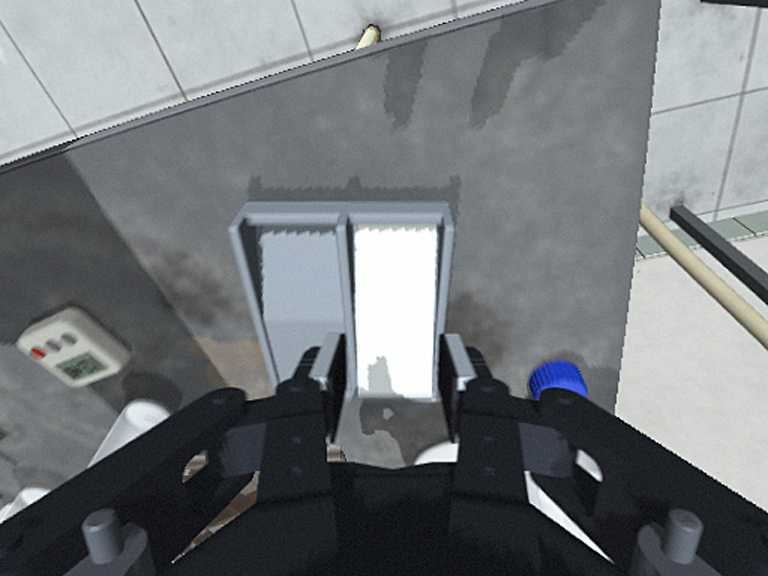

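The plate stays tipped: its raised end is at (357-438, 397), close to the prediction (357-430, 391). The arm was still moving, so I'll settle nearer the grasp and refit.

Call:
drive_tool(
  increments=[
    [[10, -2, 0], [0, 0, 0], 0.8],
    [[10, -3, 0], [0, 0, 0], 0.8],
    [[10, -3, 0], [0, 0, 0], 0.8],
    [[0, 0, 0], [0, 0, 0], 0.8],
    [[0, 0, 0], [0, 0, 0], 0.8],
    [[0, 0, 0], [0, 0, 0], 0.8],
    [[0, 0, 0], [0, 0, 0], 0.8],
  ],
)

```text
clock: 9.02
eef_pos: [0.4282, 0.2664, 0.119]
tool_rot: [0.125, 0.974, -0.025, 0.189]
ft_force: [-0.2, -0.0, -0.6]
grip_width: 0.0687
grasp_force: 0.0
```

```bash
cat > pl.py <<'E'
from h import *
R=np.array([[.9679,.2515],[-.2515,.9679]]); C=np.array([.46527,.25612])
def P(s,y,h,t=np.radians(22)):
    x=-.010+s*np.cos(t)-h*np.sin(t); return np.r_[C+R@[x,y],.03+s*np.sin(t)+h*np.cos(t)]
E
python3 - <<'E'
from pl import *
from scipy.spatial.transform import Rotation as Ro
o=get_obs(); print(o["eef_pos"],Ro.from_quat(o["tool_rot"]).as_matrix().round(3).tolist(),o["grip_width"])
c=camera("wrist"); im=c["image"]
m=(im.min(2)>215).astype(np.uint8)
a=proj(c,np.array([P(.052,.025,.003),P(.052,-.025,.003),P(-.068,-.025,.003),P(-.068,.025,.003)])); print(a.round(1).tolist())
b=proj(c,np.array([P(.052,.025,.003,0),P(.052,-.025,.003,0)])); print("flat",b.round(1).tolist())
n,l,st,_=cv2.connectedComponentsWithStats(m); i=l[int(a[:,1].mean()),int(a[:,0].mean())]; print(st[i])
v,u=np.nonzero(l==i)
for r in range(v.min(),v.max()+1,6): print(r,u[v==r].min(),u[v==r].max(),end=' | ')
save(c,"w5.png",(150,100,390,320),3)
E
```

```text
[0.42823082 0.26637721 0.11895022] [[-0.898, 0.252, 0.361], [0.233, 0.968, -0.096], [-0.373, -0.002, -0.928]] 0.06867067358422793
[[288.7, 240.0], [235.9, 240.0], [232.3, 107.8], [292.4, 107.7]]
flat [[286.9, 229.1], [237.6, 229.1]]
[ 234  119   59  123 6705]
119 241 287 | 125 234 291 | 131 235 291 | 137 234 291 | 143 235 291 | 149 234 291 | 155 235 291 | 161 235 291 | 167 235 290 | 173 235 290 | 179 235 290 | 185 235 290 | 191 235 290 | 197 235 289 | 203 236 289 | 209 236 289 | 215 237 289 | 221 236 289 | 227 237 289 | 233 237 288 | 239 237 288 |
```

View pics/w5.png

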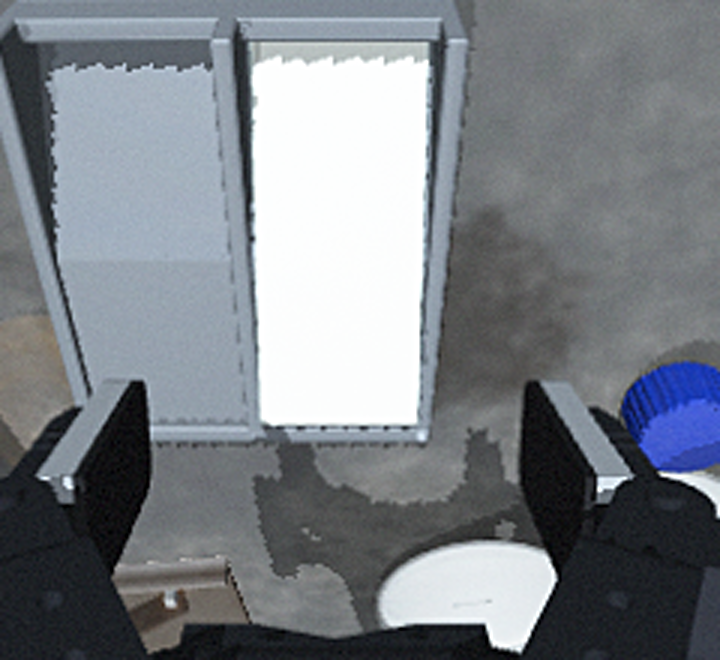

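The wrist crop shows the plate lying on the ramp. Its near end is shaded at the front wall (crop y≈42), and its far end is at crop y≈425, about 1 px off the tipped prediction. I'll go for the raised end.

Call:
drive_tool(
  increments=[
    [[18.7, -5, -17.7], [0, 0, 0], 0.8],
    [[18.7, -5, -17.7], [0, 0, 0], 0.8],
    [[18.7, -5, -17.7], [0, 0, 0], 0.8],
    [[2.7, -0.7, -7], [0, 0, 0], 0.8],
    [[2.7, -0.7, -7], [0, 0, 0], 0.8],
    [[2.7, -0.7, -7], [0, 0, 0], 0.8],
    [[0, 0, 0], [0, 0, 0], 0.8],
    [[0, 0, 0], [0, 0, 0], 0.8],
  ],
)

```text
clock: 9.73
eef_pos: [0.4924, 0.25, 0.0458]
tool_rot: [0.124, 0.974, -0.024, 0.189]
ft_force: [-0.9, 0.8, -0.2]
grip_width: 0.0684
grasp_force: 0.0
```

Run:
```python
from pl import *
o=get_obs(); print(o["eef_pos"],P(.041,0,-.008),o["ft_force"],o["joint_pos"].round(2))
c=camera("wrist"); save(c,"w6.png",(130,80,410,300),2.8)
```

```text
[0.49237304 0.24999542 0.04579862] [0.49528593 0.24832064 0.0379414 ] [-0.88434804  0.77341206 -0.16173914] [ 0.63  0.36 -0.45  0.51 -0.29  0.85]
```

View pics/w6.png

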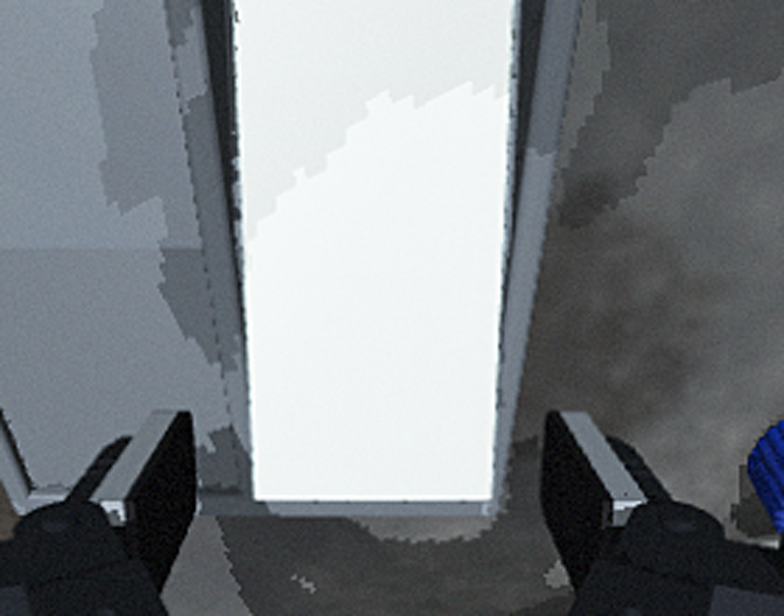

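The fingers straddle the raised end evenly (190 | 245-492 | 545 in the crop), with the plate's end edge at y≈498. I'll make the last descent and close.

Call:
drive_tool(
  increments=[
    [[1.5, -0.4, -4], [0, 0, 0], 0.8],
    [[1.5, -0.4, -3.8], [0, 0, 0], 0.8],
    [[0, 0, 0], [0, 0, 0], 0.8],
    [[0, 0, 0], [0, 0, 0], 0.5],
    [[0, 0, 0], [0, 0, 0], 0.5],
    [[0, 0, 0], [0, 0, 0], 0.5],
    [[0, 0, 0], [0, 0, 0], 0.5],
  ],
)

```text
clock: 10.37
eef_pos: [0.4961, 0.2491, 0.0384]
tool_rot: [0.125, 0.974, -0.024, 0.19]
ft_force: [-1.1, -0.6, 2.2]
grip_width: 0.0472
grasp_force: 61.3
```

Call:
drive_tool(
  increments=[
    [[0, 0, 0], [0, 0, 0], 0.5],
    [[0, 0, 0], [0, 0, 0], 0.5],
    [[0, 0, 0], [0, 0, 0], 0.5],
  ],
)

```text
clock: 10.62
eef_pos: [0.4961, 0.2491, 0.0383]
tool_rot: [0.125, 0.974, -0.024, 0.189]
ft_force: [-0.6, -0.3, 1.0]
grip_width: 0.047
grasp_force: 61.3
```

Call:
drive_tool(
  increments=[
    [[0, 0, 3], [0, 0, 0], 0.4],
    [[0, 0, 8], [0, 0, 0], 0.4],
    [[0, 0, 15], [0, 0, 0], 0.4],
    [[0, 0, 20], [0, 0, 0], 0.4],
    [[0, 0, 20], [0, 0, 0], 0.4],
    [[-5, 0, 20], [0.8, 3, 0], 0.4],
    [[-8, 0, 20], [1.107, 4.26, 0], 0.4],
    [[-8, -5, 20], [1.107, 4.26, 0], 0.4],
  ],
)

```text
clock: 11.28
eef_pos: [0.4741, 0.2448, 0.1661]
tool_rot: [0.126, 0.988, -0.01, 0.086]
ft_force: [-0.2, -0.6, -0.7]
grip_width: 0.0471
grasp_force: 61.8
```

Run:
```python
from pl import *
o=get_obs(); print(o["eef_pos"],o["ft_force"],o["grip_width"],o["grasp_force"])
c=camera("wrist"); save(c,"w7.png",f=1.2)
for n in ("scene","side"): pickle.dump(camera(n),open(n+"1.pkl","wb"))
```

```text
[0.47405366 0.24479508 0.16606892] [-0.1568312  -0.59568936 -0.73875653] 0.04708898693162288 61.78765654563904
```

View pics/w7.png

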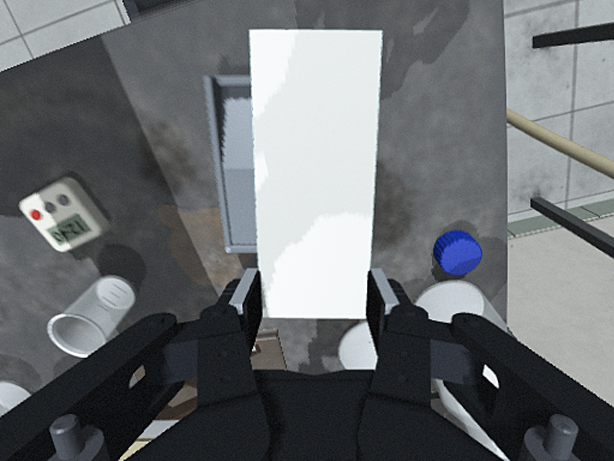

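The plate is held straight by its end, white side up, between the pads at (245-380, 30-318). I'll carry it in front of the bath, levelling it on the way.

Call:
drive_tool(
  increments=[
    [[-12, -15, 8], [0.85, 3.26, 0], 0.4],
    [[-12, -25, 8], [0.85, 3.26, 0], 0.4],
    [[-12, -30, 8], [0.85, 3.26, 0], 0.4],
    [[-6, -32, 0], [0, 0, 3.2], 0.4],
    [[0, -32, 0], [0, 0, 3.2], 0.4],
    [[0, -32, 0], [0, 0, 3.2], 0.4],
    [[0, -32, 0], [0, 0, 3.2], 0.4],
    [[0, -32, 0], [0, 0, 3.2], 0.4],
  ],
)

```text
clock: 12.1
eef_pos: [0.4317, 0.0127, 0.1868]
tool_rot: [-0.014, 1.0, -0.0, -0.001]
ft_force: [1.3, 0.0, -1.6]
grip_width: 0.0473
grasp_force: 61.8
```

Call:
drive_tool(
  increments=[
    [[0, -32, 0], [0, 0, 3.2], 0.4],
    [[2, -32, 0], [0, 0, 3.2], 0.4],
    [[8, -32, 0], [0, 0, 3.2], 0.4],
    [[8, -28, 0], [0, 0, 3.2], 0.4],
    [[8, -20, 0], [0, 0, 0], 0.4],
    [[0, 0, 0], [0, 0, 0], 0.4],
    [[0, 0, 0], [0, 0, 0], 0.4],
    [[0, 0, 0], [0, 0, 0], 0.4],
  ],
)

```text
clock: 12.77
eef_pos: [0.458, -0.1293, 0.1869]
tool_rot: [-0.124, 0.992, 0.001, -0.001]
ft_force: [-0.6, 0.7, 0.0]
grip_width: 0.0474
grasp_force: 61.8
```

Run:
```python
from pl import *
from scipy.spatial.transform import Rotation as Ro
o=get_obs(); print(o["clock"],o["eef_pos"],Ro.from_quat(o["tool_rot"]).as_matrix().round(3).tolist(),o["grip_width"],np.round(o["joint_pos"],2))
c=camera("wrist"); pickle.dump(c,open("w8.pkl","wb")); save(c,"w8.png",f=1.5)
for q in ["spotting_stand","guide_bar","sample_vial","glass_plate"]:
    for s in silhouettes(q,c)[:2]: print(q,s["conf"],s["bbox"])
```

```text
12.7667 [ 0.45796381 -0.12925034  0.18692619] [[-0.969, -0.245, -0.003], [-0.245, 0.969, 0.001], [0.002, 0.002, -1.0]] 0.047356855973589206 [-0.28  0.22 -0.14  1.21  0.   -0.52]
spotting_stand 0.55 [106.1, 86.2, 212.0, 218.4]
spotting_stand 0.16 [208.1, 22.1, 316.6, 266.2]
guide_bar 0.82 [170.0, 123.5, 196.9, 141.9]
sample_vial 0.95 [5.0, 212.5, 72.0, 263.6]
glass_plate 0.59 [207.3, 22.8, 316.9, 268.1]
```

View pics/w8.png

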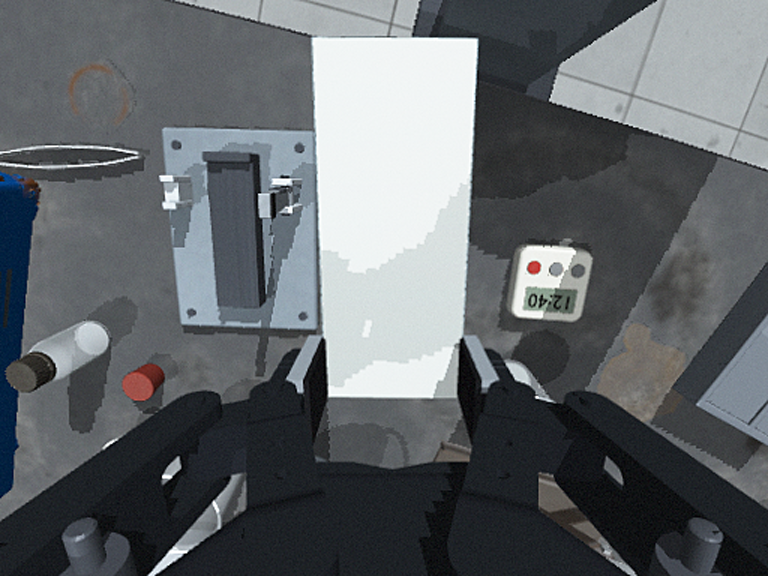

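The wrist view shows the stand at left: base corners about (164, 129), (310, 130), (318, 328) and (183, 326), and the bed from the stop at (203-259, 158) to its far end at (243, 306). The bar's hinge is on the right at (290, 195), the catch is at (175, 190), and the vial stands at the lower left. I'll fit the stand pose.

```bash
cat > st.py <<'E'
from h import *
from scipy.optimize import minimize, least_squares
from scipy.ndimage import map_coordinates, gaussian_filter
c=pickle.load(open("w8.pkl","rb")); g=gaussian_filter(cv2.cvtColor(c["image"],cv2.COLOR_RGB2GRAY).astype(float),.7)
def T(p,X):
    X=np.atleast_2d(X).astype(float); a=np.radians(p[2]); r=np.array([[np.cos(a),-np.sin(a)],[np.sin(a),np.cos(a)]])
    return np.c_[X[:,:2]@r.T/1e3+np.array(p[:2]),X[:,2]/1e3]
def seg(a,b,n=40): return np.linspace(a,b,n)
# initial from clicked points (full-res = /1.5)
pts=np.array([[164,129],[183,326],[318,328],[207,163],[219,308],[203,152]])/1.5
mod=np.array([[-80,-59,10],[80,-59,10],[80,59,10],[-60,-17,28],[50,-17,28]])
s=least_squares(lambda p:(proj(c,T(p,mod))-pts[:5]).ravel(),[.46,-.24,14])
print("init",s.x,s.fun.reshape(-1,2).round(1).tolist())
E
python3 - <<'E'
from st import *
# edge search along normals around projected model: measure offset of strongest gradient
def offs(p,a,b,sgn=0,w=4):
    A=proj(c,T(p,seg(a,b))); d=A[-1]-A[0]; d/=np.linalg.norm(d); n=np.array([-d[1],d[0]])
    k=np.arange(-w,w+.01,.25); S=np.array([map_coordinates(g,[A[:,1]+t*n[1],A[:,0]+t*n[0]],order=1) for t in k])
    G=np.gradient(np.median(S,1)); i=np.abs(G).argmax() if sgn==0 else (sgn*G).argmax(); return k[i],G[i].round(1),n,A.mean(0)
E=[("base L",(-75,-59,10),(78,-59,10)),("base near",(-80,-50,10),(-80,45,10)),("base far",(80,-50,10),(80,50,10)),("bed L lo",(-15,-17,28),(48,-17,28)),("bed far",(50,-15,28),(50,15,28)),("bed R top",(-15,17,28),(48,17,28)),("stop near?",(-60,-15,34),(-60,15,34)),("bedL near",(-58,-17,28),(-50,-17,28))]
p=s.x.copy()
use=["base L","base near","base far","bed L lo","bed far"]
for it in range(4):
    r=[];J=[]
    for nme,a,b in E:
        k,G,n,m=offs(p,a,b)
        if it==3: print(nme,"off",k,"grad",G,m.round(0))
        if nme in use:
            # two-sample per edge for yaw
            for u0,u1 in ((0,.5),(.5,1)):
                a2=np.array(a)+(np.array(b)-a)*u0; b2=np.array(a)+(np.array(b)-a)*u1
                k,G,n,m=offs(p,a2,b2); mid=(a2+b2)/2
                r.append((mid,n,m+k*n))
    f=lambda q:[(proj(c,T(q,mm))[0]-t)@n for mm,n,t in r]
    sol=least_squares(f,p,loss="soft_l1",x_scale=[.01,.01,1]); p=sol.x
    print(p.round(4),np.round(f(p),2))
pickle.dump(p,open("stand.pkl","wb"))
E
```

```text
init [ 0.46688355 -0.24853049 12.27002996] [[-1.5, 1.1], [-0.6, 2.1], [1.2, 3.9], [0.7, -3.1], [0.2, -2.8]]
[ 0.4649 -0.2502 11.8643] [ 0.57  0.44 -0.1   0.46  1.67  1.68 -0.7  -0.29 -3.17 -4.33]
[ 0.4648 -0.2504 11.7605] [ 0.35  0.69  0.12  0.2   1.66  1.73 -0.62 -0.33 -3.33 -4.06]
[ 0.4647 -0.2503 11.6866] [ 0.42  0.74  0.15  0.2   1.43  1.73 -0.83 -0.29 -3.31 -4.05]
base L off -0.5 grad -7.7 [114. 155.]
base near off -0.25 grad 11.5 [157.  86.]
base far off -1.75 grad -11.6 [165. 219.]
bed L lo off 0.75 grad 11.6 [143. 172.]
bed far off 3.5 grad 2.6 [159. 201.]
bed R top off -3.5 grad -12.9 [172. 173.]
stop near? off -2.75 grad -6.6 [151. 103.]
bedL near off 1.0 grad 10.2 [138. 109.]
[ 0.4648 -0.2503 11.6306] [ 0.51  0.81  0.02  0.31  1.53  1.81 -0.74 -0.47 -3.21 -3.95]
```

Run:
```python
from st import *
p=pickle.load(open("stand.pkl","rb"))
# profile along the bed's length at z=28 & y=-12..8 (stand coords)
for y0,y1 in ((-14,-4),(-4,8)):
    xs=np.arange(-76,70,1.); S=[]
    for y in np.arange(y0,y1,1.):
        A=proj(c,T(p,np.c_[xs,np.full(len(xs),y),np.full(len(xs),28)])); S.append(map_coordinates(g,[A[:,1],A[:,0]],order=1))
    S=np.median(S,0); print([(int(x),int(v)) for x,v in zip(xs,S) if x<-48 or x>44])
ys=np.arange(-70,66,1.)
for x0,x1,z in ((5,40,28),(5,40,10)):
    S=[]
    for x in np.arange(x0,x1,2.):
        A=proj(c,T(p,np.c_[np.full(len(ys),x),ys,np.full(len(ys),z)])); S.append(map_coordinates(g,[A[:,1],A[:,0]],order=1))
    print(z,[(int(x),int(v)) for x,v in zip(ys,np.median(S,0)) if (z==28 and abs(x)<32) or (z==10 and abs(x)>48)])
```

```text
init [ 0.46688355 -0.24853049 12.27002996] [[-1.5, 1.1], [-0.6, 2.1], [1.2, 3.9], [0.7, -3.1], [0.2, -2.8]]
[(-76, 165), (-75, 161), (-74, 161), (-73, 162), (-72, 163), (-71, 163), (-70, 162), (-69, 162), (-68, 163), (-67, 163), (-66, 163), (-65, 161), (-64, 152), (-63, 127), (-62, 96), (-61, 84), (-60, 83), (-59, 83), (-58, 83), (-57, 76), (-56, 59), (-55, 45), (-54, 49), (-53, 53), (-52, 53), (-51, 53), (-50, 52), (-49, 53), (45, 85), (46, 85), (47, 84), (48, 83), (49, 84), (50, 85), (51, 85), (52, 86), (53, 89), (54, 97), (55, 105), (56, 110), (57, 111), (58, 110), (59, 109), (60, 110), (61, 109), (62, 109), (63, 110), (64, 109), (65, 113), (66, 126), (67, 147), (68, 164), (69, 159)]
[(-76, 167), (-75, 166), (-74, 167), (-73, 166), (-72, 166), (-71, 165), (-70, 160), (-69, 148), (-68, 137), (-67, 136), (-66, 137), (-65, 137), (-64, 129), (-63, 110), (-62, 92), (-61, 85), (-60, 84), (-59, 84), (-58, 84), (-57, 75), (-56, 58), (-55, 48), (-54, 51), (-53, 52), (-52, 53), (-51, 58), (-50, 72), (-49, 82), (45, 84), (46, 83), (47, 83), (48, 84), (49, 85), (50, 85), (51, 85), (52, 85), (
[... 605 characters left out ...]
 (8, 83), (9, 83), (10, 85), (11, 86), (12, 85), (13, 84), (14, 82), (15, 75), (16, 55), (17, 37), (18, 31), (19, 31), (20, 37), (21, 67), (22, 108), (23, 130), (24, 133), (25, 126), (26, 103), (27, 90), (28, 93), (29, 100), (30, 106), (31, 107)]
10 [(-70, 100), (-69, 100), (-68, 100), (-67, 100), (-66, 101), (-65, 101), (-64, 100), (-63, 100), (-62, 100), (-61, 100), (-60, 103), (-59, 116), (-58, 140), (-57, 161), (-56, 172), (-55, 173), (-54, 173), (-53, 172), (-52, 172), (-51, 172), (-50, 172), (-49, 172), (49, 165), (50, 165), (51, 165), (52, 164), (53, 165), (54, 165), (55, 162), (56, 152), (57, 134), (58, 112), (59, 98), (60, 111), (61, 160), (62, 202), (63, 219), (64, 222), (65, 222)]
```

Run:
```python
from st import *
p=pickle.load(open("stand.pkl","rb")); p[:2]=T(p,[4,-.8,0])[0,:2]
# side edge crossing at different x -> yaw
def cross(x0,x1,y0,y1,z,lev):
    ys=np.arange(y0,y1,.25);S=[]
    for x in np.arange(x0,x1,1.5):
        A=proj(c,T(p,np.c_[np.full(len(ys),x),ys,np.full(len(ys),z)])); S.append(map_coordinates(g,[A[:,1],A[:,0]],order=1))
    m=np.median(S,0); i=np.nonzero(np.diff(np.sign(m-lev)))[0]; return ys[i]
for x0,x1 in ((-50,-44),(-10,5),(5,20),(20,34),(34,48)):
    print("bed",x0,x1,"L",cross(x0,x1,-24,-10,28,127),"R",cross(x0,x1,8,19,28,57))
for x0,x1 in ((-70,-45),(-20,10),(10,40),(40,72)): print("base L",x0,x1,cross(x0,x1,-66,-50,10,137))
# plate in hand
gg=g>150
def row(r,a,b):
    v=g[r,a:b]; return v
E0=[]
def edge(P0,P1,n):  # subpixel edge offset (search outward n)
    t=np.linspace(.08,.92,60)[:,None]; A=P0+(P1-P0)*t; k=np.arange(-4,4.01,.25)
    out=[]
    for h in np.array_split(A,6):
        S=np.array([np.median(map_coordinates(g,[h[:,1]+q*n[1],h[:,0]+q*n[0]],order=1)) for q in k])
        i=np.gradient(S).argmin(); out.append((h.mean(0)+k[i]*n))
    return np.array(out)
q=np.array([[312,38],[478,38],[463,398],[328,398]])/1.5
near=edge(q[0],q[1],np.array([0,-1.])); R_=edge(q[1],q[2]+(q[1]-q[2])*.2,np.array([1.,0])); L_=edge(q[0],q[3]+(q[0]-q[3])*.2,np.array([-1.,0])); far=edge(q[3],q[2],np.array([0,1.]))
def model(w): # x,y,yaw,pitch,roll,z of top centre
    from scipy.spatial.transform import Rotation as Ro
    M=Ro.from_euler("ZYX",[w[2],w[3],w[4]],degrees=True).as_matrix()
    k=np.array([[-60,-25,0],[-60,25,0],[60,25,0],[60,-25,0]])/1e3
    return proj(c,k@M.T+[w[0],w[1],w[5]])
def res(w,sel=None):
    m=model(w); out=[]
    # near edge -x: image left is -y
    for pts,a,b in ((near,m[0],m[1]),(R_,m[1],m[2]),(far,m[3],m[2]),(L_,m[0],m[3])):
        d=(b-a)/np.linalg.norm(b-a); out+=list((pts-a)@np.array([-d[1],d[0]]))
    return np.array(out)
s2=least_squares(res,[.41,-.14,14,0,0,.197],x_scale=[.01,.01,1,1,1,.01],loss="soft_l1",f_scale=.5)
print("plate top centre x,y,yaw,pitch,roll,z",s2.x.round(4),"rms",np.sqrt((res(s2.x)**2).mean()))
o=get_obs(); print("tcp",o["eef_pos"],"tool yaw",np.degrees(2*np.arctan2(-o["tool_rot"][0],o["tool_rot"][1])))
print("stand",p)
pickle.dump(p,open("stand.pkl","wb"))
```

```text
init [ 0.46688355 -0.24853049 12.27002996] [[-1.5, 1.1], [-0.6, 2.1], [1.2, 3.9], [0.7, -3.1], [0.2, -2.8]]
bed -50 -44 L [-17.75] R [16.25]
bed -10 5 L [-17.25] R [16.5]
bed 5 20 L [-17.] R [16.5]
bed 20 34 L [-17.] R [16.75]
bed 34 48 L [-16.75] R [17.]
base L -70 -45 [-57.75]
base L -20 10 []
base L 10 40 [-57.5]
base L 40 72 [-57.25]
plate top centre x,y,yaw,pitch,roll,z [ 0.4108 -0.1415 13.8158 -0.196   0.7267  0.196 ] rms 0.27748340452874787
tcp [ 0.45877785 -0.12903732  0.18800475] tool yaw 14.286215807907457
stand [ 0.46886315 -0.25025061 11.63057914]
```

Call:
drive_tool(
  increments=[
    [[16.1, -27.3, 0], [0, 0, -0.425], 0.4],
    [[16.1, -27.3, 0], [0, 0, -0.425], 0.4],
    [[16.1, -27.3, 0], [0, 0, -0.425], 0.4],
    [[16.1, -27.3, 0], [0, 0, -0.425], 0.4],
    [[0, 0, -20], [0, 0, 0], 0.4],
    [[0, 0, -20], [0, 0, 0], 0.4],
    [[0, 0, 0], [0, 0, 0], 0.4],
    [[0, 0, 0], [0, 0, 0], 0.4],
  ],
)

```text
clock: 13.68
eef_pos: [0.5223, -0.2383, 0.147]
tool_rot: [-0.109, 0.994, 0.001, -0.002]
ft_force: [0.5, 0.2, -0.7]
grip_width: 0.0476
grasp_force: 61.9
```

Run:
```python
from st import *
o=get_obs(); print(o["eef_pos"],"tool yaw",np.degrees(2*np.arctan2(-o["tool_rot"][0],o["tool_rot"][1])),np.round(o["tool_rot"],4),o["ft_force"],o["grip_width"],np.round(o["joint_pos"],2))
print("vial base",atz(c,(65,222),.005),"red",atz(c,(100,250),.01),atz(c,(88,262),.03))
# stand check in the second and third views from old pictures
p=[.4689,-.2506,12.1]
for n in ("scene1","side1"):
    cc=pickle.load(open(n+".pkl","rb")); gg=cv2.cvtColor(cc["image"],cv2.COLOR_RGB2GRAY).astype(float)
    def prof(P,Q,k=np.arange(-8,8.1,1)):
        # shift model in stand x / y and sample
        return
    for lab,ax,pts in (("far bed",0,seg((50,-13,28),(50,13,28))),("base near",0,seg((-80,-45,10),(-80,45,10))),("base far",0,seg((80,-45,10),(80,45,10))),("base L",1,seg((-60,-59,10),(60,-59,10))),("bed L",1,seg((-10,-17,28),(45,-17,28)))):
        out=[]
        for d in range(-8,9):
            q=pts.copy(); q[:,ax]+=d; A=proj(cc,T(p,q)); out.append(int(np.median(map_coordinates(gg,[A[:,1],A[:,0]],order=1))))
        print(n,lab,out)
```

```text
init [ 0.46688355 -0.24853049 12.27002996] [[-1.5, 1.1], [-0.6, 2.1], [1.2, 3.9], [0.7, -3.1], [0.2, -2.8]]
[ 0.52233938 -0.23825489  0.14695762] tool yaw 12.529143862137081 [-0.1091  0.994   0.0012 -0.0016] [ 0.54558504  0.18000201 -0.72189209] 0.047571484030565894 [-0.43  0.44  0.06  1.2   0.   -0.65]
vial base [ 0.5829766  -0.36521436  0.005     ] red [ 0.60861171 -0.31292344  0.01      ] [ 0.6162125 -0.3164421  0.03     ]
scene1 far bed [57, 57, 57, 58, 59, 60, 62, 64, 67, 70, 73, 76, 79, 80, 80, 78, 76]
scene1 base near [95, 104, 112, 118, 121, 122, 121, 120, 118, 116, 115, 113, 112, 111, 108, 107, 105]
scene1 base far [89, 83, 77, 73, 70, 69, 68, 68, 69, 70, 70, 71, 71, 71, 71, 72, 72]
scene1 base L [67, 65, 64, 63, 63, 66, 71, 76, 84, 91, 98, 103, 107, 108, 109, 109, 110]
scene1 bed L [81, 74, 67, 61, 55, 50, 48, 49, 50, 51, 52, 53, 54, 54, 54, 55, 55]
side1 far bed [171, 169, 167, 166, 164, 162, 162, 162, 163, 165, 167, 168, 169, 170, 172, 175, 178]
side1 base near [81, 95, 115, 134, 145, 149, 149, 147, 145, 144, 143, 142, 142, 140, 137, 133, 131]
side1 base far [179, 181, 184, 185, 187, 188, 189, 188, 189, 189, 190, 190, 188, 186, 186, 185, 183]
side1 base L [65, 59, 54, 54, 56, 59, 67, 78, 88, 99, 109, 118, 126, 133, 137, 140, 140]
side1 bed L [128, 117, 100, 83, 69, 64, 59, 57, 62, 64, 65, 65, 63, 69, 70, 70, 70]
```

Call:
drive_tool(
  increments=[
    [[0, 0, -30], [0, 0, 0], 0.4],
    [[0, 0, -30], [0, 0, 0], 0.4],
    [[0, 0, -30], [0, 0, 0], 0.4],
    [[0, 0, -15], [0, 0, 0], 0.4],
    [[0.5, 0, -8], [0, 0, 0], 0.4],
    [[0, 0, -5], [0, 0, 0], 0.4],
    [[0, 0, 0], [0, 0, 0], 0.4],
    [[0, 0, 0], [0, 0, 0], 0.4],
  ],
)

```text
clock: 14.35
eef_pos: [0.5252, -0.2395, 0.0317]
tool_rot: [-0.109, 0.994, -0.0, 0.001]
ft_force: [0.2, -0.2, -0.8]
grip_width: 0.0477
grasp_force: 61.9
```

Call:
drive_tool(
  increments=[
    [[-0.3, 1.5, -4], [0, 0, 0], 0.4],
    [[0, 0, 0], [0, 0, 0], 0.4],
    [[0, 0, 0], [0, 0, 0], 0.4],
  ],
)

```text
clock: 14.6
eef_pos: [0.5239, -0.2378, 0.0267]
tool_rot: [-0.109, 0.994, -0.0, 0.0]
ft_force: [-1.2, 0.8, 0.2]
grip_width: 0.0473
grasp_force: 61.9
```

```bash
cat > chk.py <<'E'
from h import *
from scipy.optimize import least_squares
from scipy.ndimage import map_coordinates, gaussian_filter
from scipy.spatial.transform import Rotation as Ro
import sys
def T(p,X):
    X=np.atleast_2d(X).astype(float); a=np.radians(p[2]); r=np.array([[np.cos(a),-np.sin(a)],[np.sin(a),np.cos(a)]])
    return np.c_[X[:,:2]@r.T/1e3+np.array(p[:2]),X[:,2]/1e3]
p=[.4689,-.2506,12.1]
def run(zt,guess,vis=(.05,.72)):
    o=get_obs(); c=camera("wrist"); pickle.dump(c,open("last.pkl","wb")); g=gaussian_filter(cv2.cvtColor(c["image"],cv2.COLOR_RGB2GRAY).astype(float),.6)
    print("tcp",o["eef_pos"].round(4),"F",o["ft_force"].round(1),"grip",o["grip_width"])
    def edges(pose,segs,w=6,sgn=-1):
        out=[]
        for a,b,nrm,k in segs:
            for h in np.array_split(np.linspace(a,b,48),4):
                k_=np.arange(-w,w+.01,.25); S=[]
                for d in k_:
                    A=proj(c,T(pose,h+np.array(nrm)*d)); S.append(np.median(map_coordinates(g,[A[:,1],A[:,0]],order=1)))
                G=np.gradient(S); i=(sgn*G).argmax(); out.append((k,h.mean(0),k_[i],round(abs(G[i]),1)))
        return out
    X0,X1=-60+120*vis[0],-60+120*vis[1]
    q=np.array(guess,float)
    for it in range(4):
        e=edges(q,[((X0,-25,zt),(X1,-25,zt),(0,-1,0),"L"),((X0,25,zt),(X1,25,zt),(0,1,0),"R"),((-60,-20,zt),(-60,20,zt),(-1,0,0),"N")],w=6 if it<2 else 3)
        L=np.array([(m[0],-(d)) for k,m,d,G in e if k=="L"]); Rr=np.array([(m[0],d) for k,m,d,G in e if k=="R"]); N=np.median([d for k,m,d,G in e if k=="N"])
        sl=(np.polyfit(*L.T,1)+np.polyfit(*Rr.T,1))/2
        q=np.r_[T(q,[-N,np.median(np.r_[L[:,1],Rr[:,1]]) if it<1 else sl[1],0])[0,:2],q[2]+np.degrees(sl[0])]
    print("edge offs L",L[:,1],"R",Rr[:,1],"N",N)
    a=np.radians(p[2]); d=(q[:2]-p[:2])*1e3; print("plate",q.round(4),"in stand x,y",(d@[np.cos(a),np.sin(a)]).round(2),(d@[-np.sin(a),np.cos(a)]).round(2),"yaw",round(q[2]-p[2],2))
    for e in edges(p,[((-70,-59,10),(75,-59,10),(0,-1,0),"baseL(-58exp)"),((-80,-45,10),(-80,45,10),(-1,0,0),"baseN"),((-75,59,10),(75,59,10),(0,1,0),"baseR")],w=7): print(e[0],e[1][:2].round(0),e[2:])
    return q
if __name__=="__main__": run(float(sys.argv[1]),[float(v) for v in sys.argv[2:5]])
E
python3 chk.py 35.7 .4748 -.2495 12.1
```

```text
tcp [ 0.5239 -0.2378  0.0267] F [-1.2  0.8  0.2] grip 0.04725073248072914
edge offs L [ 0.25  0.25  0.25 -0.  ] R [-0.25 -0.25  0.    0.  ] N 0.0
plate [ 0.4766 -0.2485 12.1698] in stand x,y 8.0 0.43 yaw 0.07
baseL(-58exp) [-53. -59.] (np.float64(-1.5), np.float64(10.2))
baseL(-58exp) [-16. -59.] (np.float64(-1.5), np.float64(10.9))
baseL(-58exp) [ 21. -59.] (np.float64(-1.25), np.float64(10.8))
baseL(-58exp) [ 58. -59.] (np.float64(-1.25), np.float64(11.5))
baseN [-80. -34.] (np.float64(-7.0), np.float64(0.0))
baseN [-80. -11.] (np.float64(-7.0), np.float64(0.0))
baseN [-80.  11.] (np.float64(-7.0), np.float64(0.0))
baseN [-80.  34.] (np.float64(-7.0), np.float64(0.0))
baseR [-57.  59.] (np.float64(-1.0), np.float64(7.0))
baseR [-19.  59.] (np.float64(-1.0), np.float64(8.8))
baseR [19. 59.] (np.float64(-1.0), np.float64(9.0))
baseR [57. 59.] (np.float64(-1.25), np.float64(13.1))
```

Call:
drive_tool(
  increments=[
    [[0, -0.3, -1.5], [0, 0, 0], 0.4],
    [[0, 0, -1], [0, 0, 0], 0.4],
    [[0, 0, 0], [0, 0, 0], 0.4],
    [[0, 0, 0], [0, 0, 0], 0.4],
  ],
)

```text
clock: 14.98
eef_pos: [0.5235, -0.238, 0.0234]
tool_rot: [-0.109, 0.994, 0.0, -0.0]
ft_force: [0.3, 0.7, -0.3]
grip_width: 0.0471
grasp_force: 61.9
```

Slide toward the stop.

Call:
drive_tool(
  increments=[
    [[-2, -0.43, 0], [0, 0, 0], 0.4],
    [[-2, -0.43, 0], [0, 0, 0], 0.4],
    [[-1, -0.21, 0], [0, 0, 0], 0.4],
    [[-1, -0.21, 0], [0, 0, 0], 0.4],
    [[0, 0, 0], [0, 0, 0], 0.4],
  ],
)

```text
clock: 15.4
eef_pos: [0.5173, -0.2393, 0.0236]
tool_rot: [-0.109, 0.994, 0.0, -0.0]
ft_force: [0.8, 0.3, -0.5]
grip_width: 0.0476
grasp_force: 61.9
```

Call:
drive_tool(
  increments=[
    [[-1, -0.21, 0], [0, 0, 0], 0.4],
    [[0, 0, 0], [0, 0, 0], 0.4],
    [[0, 0, 0], [0, 0, 0], 0.4],
  ],
)

```text
clock: 15.65
eef_pos: [0.5169, -0.2395, 0.0237]
tool_rot: [-0.109, 0.994, 0.0, 0.0]
ft_force: [0.5, 0.1, -0.4]
grip_width: 0.0473
grasp_force: 61.9
```

Call:
drive_tool(
  increments=[
    [[-1, -0.21, 0], [0, 0, 0], 0.4],
    [[0, 0, 0], [0, 0, 0], 0.4],
    [[0, 0, 0], [0, 0, 0], 0.4],
  ],
)

```text
clock: 15.9
eef_pos: [0.5168, -0.2396, 0.024]
tool_rot: [-0.109, 0.994, 0.0, 0.001]
ft_force: [4.2, 1.8, -0.8]
grip_width: 0.0474
grasp_force: 61.9
```

Call:
drive_tool(
  increments=[
    [[-0.7, -0.15, 0], [0, 0, 0], 0.4],
    [[0, 0, 0], [0, 0, 0], 0.4],
    [[0, 0, 0], [0, 0, 0], 0.4],
  ],
)

```text
clock: 16.15
eef_pos: [0.5168, -0.2396, 0.0242]
tool_rot: [-0.109, 0.994, 0.0, 0.002]
ft_force: [5.8, 1.9, -0.8]
grip_width: 0.0474
grasp_force: 61.9
```

Call:
drive_tool(
  increments=[
    [[0.9, 0.2, -0.5], [0, 0, 0], 0.4],
    [[0, 0, -0.5], [0, 0, 0], 0.4],
    [[0, 0, 0], [0, 0, 0], 0.4],
    [[0, 0, 0], [0, 0, 0], 0.4],
  ],
)

```text
clock: 16.48
eef_pos: [0.5168, -0.2396, 0.0228]
tool_rot: [-0.109, 0.994, 0.0, 0.001]
ft_force: [5.1, 2.5, -0.6]
grip_width: 0.0474
grasp_force: 62.0
```

```bash
python3 chk.py 31 .4690 -.2506 12.1
```

```text
tcp [ 0.5168 -0.2396  0.0228] F [ 5.1  2.5 -0.6] grip 0.047412885643093164
edge offs L [-0. -0. -0. -0.] R [0.   0.   0.25 0.  ] N 0.0
plate [ 0.469  -0.2504 12.0302] in stand x,y 0.1 0.14 yaw -0.07
baseL(-58exp) [-53. -59.] (np.float64(-1.5), np.float64(10.2))
baseL(-58exp) [-16. -59.] (np.float64(-1.75), np.float64(10.3))
baseL(-58exp) [ 21. -59.] (np.float64(-1.25), np.float64(10.0))
baseL(-58exp) [ 58. -59.] (np.float64(-1.0), np.float64(12.8))
baseN [-80. -34.] (np.float64(-2.75), np.float64(79.4))
baseN [-80. -11.] (np.float64(-3.0), np.float64(81.2))
baseN [-80.  11.] (np.float64(-2.75), np.float64(81.5))
baseN [-80.  34.] (np.float64(-2.25), np.float64(81.5))
baseR [-57.  59.] (np.float64(-1.0), np.float64(13.4))
baseR [-19.  59.] (np.float64(-1.0), np.float64(9.4))
baseR [19. 59.] (np.float64(-1.0), np.float64(10.1))
baseR [57. 59.] (np.float64(-1.0), np.float64(11.8))
```

Call:
drive_tool(
  increments=[
    [[0, 0, -0.7], [0, 0, 0], 0.4],
    [[0, 0, 0], [0, 0, 0], 0.4],
    [[0, 0, 0], [0, 0, 0], 0.4],
  ],
)

```text
clock: 16.78
eef_pos: [0.5168, -0.2396, 0.0222]
tool_rot: [-0.109, 0.994, 0.0, 0.001]
ft_force: [5.6, 1.5, -0.1]
grip_width: 0.0475
grasp_force: 62.0
```

Call:
drive_tool(
  increments=[
    [[0, 0, -0.5], [0, 0, 0], 0.4],
    [[0, 0, 0], [0, 0, 0], 0.4],
    [[0, 0, 0], [0, 0, 0], 0.4],
  ],
)

```text
clock: 17.03
eef_pos: [0.5168, -0.2396, 0.0217]
tool_rot: [-0.109, 0.994, 0.0, 0.001]
ft_force: [6.2, 1.4, 0.2]
grip_width: 0.0472
grasp_force: 62.0
```

Call:
drive_tool(
  increments=[
    [[0.3, 0.1, -0.6], [0, 0, 0], 0.4],
    [[0, 0, 0], [0, 0, 0], 0.4],
    [[0, 0, 0], [0, 0, 0], 0.4],
  ],
)

```text
clock: 17.28
eef_pos: [0.5168, -0.2397, 0.0211]
tool_rot: [-0.109, 0.994, 0.0, 0.001]
ft_force: [5.5, 1.6, 1.7]
grip_width: 0.047
grasp_force: 62.1
```

Call:
drive_tool(
  increments=[
    [[0, 0, -0.6], [0, 0, 0], 0.4],
    [[0, 0, 0], [0, 0, 0], 0.4],
    [[0, 0, 0], [0, 0, 0], 0.4],
  ],
)

```text
clock: 17.53
eef_pos: [0.5168, -0.2397, 0.021]
tool_rot: [-0.109, 0.994, -0.0, 0.001]
ft_force: [4.0, 2.5, 5.3]
grip_width: 0.0475
grasp_force: 62.4
```

Call:
drive_tool(
  increments=[
    [[0, 0, 0.3], [0, 0, 0], 0.62],
    [[0, 0, 0], [0, 0, 0], 0.66],
    [[0, 0, 0], [0, 0, 0], 0.7],
    [[0, 0, 0], [0, 0, 0], 0.75],
    [[0, 0, 0], [0, 0, 0], 0.75],
    [[0, 0, 0], [0, 0, 0], 0.75],
  ],
)

```text
clock: 18.03
eef_pos: [0.5155, -0.2396, 0.0201]
tool_rot: [-0.109, 0.994, 0.0, -0.001]
ft_force: [-0.0, 0.2, 0.2]
grip_width: 0.0642
grasp_force: 0.0
```

```bash
python3 chk.py 31 .4690 -.2506 12.1 | head -3
```

```text
tcp [ 0.5155 -0.2396  0.0201] F [-0.   0.2  0.2] grip 0.06415334295589682
edge offs L [0.5  0.25 0.25 0.25] R [-0.25 -0.25 -0.25 -0.25] N 0.0
plate [ 0.4697 -0.2505 11.8907] in stand x,y 0.85 -0.07 yaw -0.21
```

Call:
drive_tool(
  increments=[
    [[0, 0, 8], [0, 0, 0], 0.75],
    [[0, 0, 17], [0, 0, 0], 0.75],
    [[0, 0, 20], [0, 0, 0], 0.75],
    [[9.2, 2, 0], [0, 0, 0], 0],
    [[9.2, 2, 0], [0, 0, 0], 0],
    [[9.2, 2, 0], [0, 0, 0], 0],
    [[0, 0, 0], [0, 0, 0], 0],
    [[0, 0, 0], [0, 0, 0], 0],
  ],
)

```text
clock: 18.75
eef_pos: [0.5437, -0.2329, 0.0642]
tool_rot: [-0.109, 0.994, 0.001, -0.001]
ft_force: [-0.6, -0.6, -0.3]
grip_width: 0.0031
grasp_force: 0.0
```

Call:
drive_tool(
  increments=[
    [[0, 0, 0], [0, 0, 0], 0],
    [[0, 0, 0], [0, 0, 0], 0],
    [[0, 0, 0], [0, 0, 0], 0],
    [[0, 0, -10], [0, 0, 0], 0],
    [[0, 0, -15], [0, 0, 0], 0],
    [[0, 0, -12], [0, 0, 0], 0],
    [[0, 0, 0], [0, 0, 0], 0],
    [[0, 0, 0], [0, 0, 0], 0],
  ],
)

```text
clock: 19.42
eef_pos: [0.5425, -0.2332, 0.0272]
tool_rot: [-0.109, 0.994, 0.001, -0.001]
ft_force: [0.8, -0.6, 0.5]
grip_width: 0.0002
grasp_force: 0.0
```

```bash
sed -i 's/vis=(.05,.72)/vis=(.05,.95)/' chk.py; python3 chk.py 31 .4690 -.2506 12.1 | head -3
```

```text
tcp [ 0.5425 -0.2332  0.0272] F [ 0.8 -0.6  0.5] grip 0.00015518199100577628
edge offs L [0.5 0.5 0.5 0.5] R [ 0.    0.   -1.25  0.25] N 0.0
plate [ 0.4837 -0.2476 12.0221] in stand x,y 15.1 -0.15 yaw -0.08
```

Call:
drive_tool(
  increments=[
    [[0, 0, -4], [0, 0, 0], 0],
    [[0, 0, 0], [0, 0, 0], 0],
    [[-1.5, -0.32, 0], [0, 0, 0], 0],
    [[-1, -0.21, 0], [0, 0, 0], 0],
    [[0, 0, 0], [0, 0, 0], 0],
    [[0, 0, 0], [0, 0, 0], 0],
  ],
)

```text
clock: 19.97
eef_pos: [0.5412, -0.2341, 0.0247]
tool_rot: [-0.109, 0.994, 0.0, 0.0]
ft_force: [-0.5, 0.6, 0.1]
grip_width: -0.0001
grasp_force: 0.0
```

Call:
drive_tool(
  increments=[
    [[-0.8, -0.17, 0], [0, 0, 0], 0],
    [[0, 0, 0], [0, 0, 0], 0],
    [[0, 0, 0], [0, 0, 0], 0],
  ],
)

```text
clock: 20.22
eef_pos: [0.5404, -0.2343, 0.0245]
tool_rot: [-0.109, 0.994, 0.0, -0.0]
ft_force: [0.1, 0.0, -0.5]
grip_width: 0.0001
grasp_force: 0.0
```

Call:
drive_tool(
  increments=[
    [[-0.8, -0.17, 0], [0, 0, 0], 0],
    [[0, 0, 0], [0, 0, 0], 0],
    [[-0.8, -0.17, 0], [0, 0, 0], 0],
    [[0, 0, 0], [0, 0, 0], 0],
    [[0, 0, 0], [0, 0, 0], 0],
  ],
)

```text
clock: 20.63
eef_pos: [0.5402, -0.2345, 0.025]
tool_rot: [-0.109, 0.994, 0.0, 0.001]
ft_force: [4.0, 0.9, -0.9]
grip_width: -0.0001
grasp_force: 2.5
```

Call:
drive_tool(
  increments=[
    [[-0.7, -0.15, 0], [0, 0, 0], 0],
    [[0, 0, 0], [0, 0, 0], 0],
    [[0, 0, 0], [0, 0, 0], 0],
  ],
)

```text
clock: 20.88
eef_pos: [0.5402, -0.2346, 0.0252]
tool_rot: [-0.109, 0.994, 0.0, 0.002]
ft_force: [5.6, 2.4, -0.5]
grip_width: 0.0004
grasp_force: 3.2
```

Call:
drive_tool(
  increments=[
    [[2, 0.5, 0], [0, 0, 0], 0],
    [[2, 0.5, 5], [0, 0, 0], 0],
    [[1, 0, 25], [0, 0, 0], 0],
    [[0, 0, 35], [0, 0, 0], 0],
    [[0, 0, 38], [0, 0, 0], 0],
    [[0, 0, 38], [0, 0, 0], 0],
    [[-18, 12, 0], [0, 0, 0], 0],
    [[-25, 18, 0], [0, 0, 0], 0],
  ],
)

```text
clock: 21.55
eef_pos: [0.5023, -0.2058, 0.1687]
tool_rot: [-0.108, 0.994, -0.002, 0.003]
ft_force: [1.6, 0.3, -0.6]
grip_width: -0.0003
grasp_force: 0.0
```

Call:
drive_tool(
  increments=[
    [[-25, 18, 0], [0, 0, 0], 0],
    [[-25, 18, 0], [0, 0, 0], 0],
    [[-25, 18, 0], [0, 0, 0], 0],
    [[-20, 18, 0], [0, 0, 0], 0],
    [[0, 0, 0], [0, 0, 0], 0],
    [[0, 0, 0], [0, 0, 0], 0],
    [[0, 0, 0], [0, 0, 0], 0],
  ],
)

```text
clock: 22.13
eef_pos: [0.4053, -0.1322, 0.1659]
tool_rot: [-0.109, 0.994, -0.0, 0.0]
ft_force: [0.1, -1.0, -1.0]
grip_width: 0.0001
grasp_force: 0.0
```

```bash
cat > bar.py <<'E'
from chk import *
for n in ("wrist","side","scene"):
    c=camera(n)
    for s in silhouettes("guide_bar",c)[:1]:
        v,u=np.nonzero(s["region"]); print(n,round(s["conf"],2),s["bbox"])
    for th in (2.1,1.9,1.57,1.0,0.5,0.2,.05,0): print(th,proj(c,T(p,[[-38,42-95*np.cos(th),36+95*np.sin(th)]]))[0].round(0),end=" ")
    print()
o=get_obs(); d=(o["eef_pos"][:2]-p[:2])*1e3;a=np.radians(p[2]); print("tcp stand",d@[np.cos(a),np.sin(a)],d@[-np.sin(a),np.cos(a)],o["eef_pos"],o["ft_force"])
E
python3 bar.py; python3 chk.py 31 .4690 -.2506 12.1 | head -3
```

```text
wrist 0.87 [150.6, 178.4, 185.5, 220.5]
2.1 [210. 210.] 1.9 [184. 213.] 1.57 [139. 215.] 1.0 [ 82. 208.] 0.5 [ 72. 195.] 0.2 [ 80. 187.] 0.05 [ 87. 184.] 0 [ 90. 183.] 
side 0.46 [245.3, 193.9, 252.6, 232.1]
2.1 [243. 196.] 1.9 [245. 196.] 1.57 [250. 201.] 1.0 [259. 216.] 0.5 [264. 235.] 0.2 [266. 246.] 0.05 [266. 251.] 0 [266. 252.] 
scene 0.65 [237.0, 197.9, 259.1, 218.9]
2.1 [288. 214.] 1.9 [293. 214.] 1.57 [304. 217.] 1.0 [320. 226.] 0.5 [330. 237.] 0.2 [332. 244.] 0.05 [332. 247.] 0 [332. 248.] 
tcp stand -37.16974410301893 129.08891694531906 [ 0.40549661 -0.13217049  0.16524282] [0.44963654 0.37529358 0.13340107]
tcp [ 0.4055 -0.1322  0.1652] F [0.4 0.4 0.1] grip 0.00021837816910153093
edge offs L [0.25 0.5  0.5  0.25] R [ 0.5  -1.25  0.    0.  ] N 0.125
plate [ 0.4697 -0.2502 12.8013] in stand x,y 0.85 0.2 yaw 0.7
```

Call:
drive_tool(
  increments=[
    [[0, 0, -35], [0, 0, 0], 0],
    [[0, 0, -35], [0, 0, 0], 0],
    [[3.5, -16.6, 0], [0, 0, 0], 0],
    [[3.5, -16.6, 0], [0, 0, 0], 0],
    [[2.1, -9.8, 0], [0, 0, 0], 0],
    [[2.1, -9.8, 0], [0, 0, 0], 0],
    [[2.1, -9.8, 0], [0, 0, 0], 0],
    [[2.1, -9.8, 0], [0, 0, 0], 0],
  ],
)

```text
clock: 23.15
eef_pos: [0.4211, -0.2052, 0.0965]
tool_rot: [-0.109, 0.994, -0.0, 0.0]
ft_force: [-1.5, 0.2, 2.7]
grip_width: 0.0001
grasp_force: 1.0
```

Call:
drive_tool(
  increments=[
    [[2.1, -9.8, 0], [0, 0, 0], 0],
    [[2.1, -9.8, 0], [0, 0, 0], 0],
    [[2.1, -9.8, 0], [0, 0, 0], 0],
    [[0, 0, 0], [0, 0, 0], 0],
  ],
)

```text
clock: 23.48
eef_pos: [0.4275, -0.2354, 0.0955]
tool_rot: [-0.108, 0.994, -0.0, 0.0]
ft_force: [0.2, 0.0, 0.3]
grip_width: 0.0003
grasp_force: 0.0
```

```bash
python3 bar.py
```

```text
wrist 0.57 [197.7, 201.2, 291.9, 262.6]
2.1 [395. 257.] 1.9 [367. 266.] 1.57 [304. 272.] 1.0 [198. 255.] 0.5 [160. 227.] 0.2 [160. 213.] 0.05 [164. 206.] 0 [166. 205.] 
2.1 [243. 196.] 1.9 [245. 196.] 1.57 [250. 201.] 1.0 [259. 216.] 0.5 [264. 235.] 0.2 [266. 246.] 0.05 [266. 251.] 0 [266. 252.] 
scene 0.42 [309.6, 224.2, 318.9, 233.5]
2.1 [288. 214.] 1.9 [293. 214.] 1.57 [304. 217.] 1.0 [320. 226.] 0.5 [330. 237.] 0.2 [332. 244.] 0.05 [332. 247.] 0 [332. 248.] 
tcp stand -37.62908651778298 25.89898615927494 [ 0.426678   -0.23316416  0.09541594] [0.28653047 0.89089455 0.3386862 ]
```

Call:
drive_tool(
  increments=[
    [[2.5, -11.7, 0], [0, 0, 0], 0],
    [[2.5, -11.7, 0], [0, 0, 0], 0],
    [[2.5, -11.7, 0], [0, 0, 0], 0],
    [[3.1, -14.7, -15], [0, 0, 0], 0],
    [[2.7, -12.7, -12], [0, 0, 0], 0],
    [[2.1, -9.8, -12], [0, 0, 0], 0],
    [[0.9, -4.4, -5], [0, 0, 0], 0],
    [[0, 0, 0], [0, 0, 0], 0],
  ],
)

```text
clock: 24.45
eef_pos: [0.4426, -0.3116, 0.0501]
tool_rot: [-0.108, 0.994, 0.001, -0.001]
ft_force: [-0.7, 0.4, 0.7]
grip_width: -0.0002
grasp_force: 0.0
```

```bash
python3 bar.py
```

```text
wrist 0.78 [275.5, 220.7, 426.0, 243.0]
2.1 [642. 314.] 1.9 [629. 332.] 1.57 [569. 350.] 1.0 [392. 322.] 0.5 [290. 269.] 0.2 [268. 244.] 0.05 [264. 233.] 0 [264. 230.] 
side 0.53 [248.1, 225.9, 266.6, 250.3]
2.1 [243. 196.] 1.9 [245. 196.] 1.57 [250. 201.] 1.0 [259. 216.] 0.5 [264. 235.] 0.2 [266. 246.] 0.05 [266. 251.] 0 [266. 252.] 
scene 0.5 [303.0, 237.2, 327.1, 248.1]
2.1 [288. 214.] 1.9 [293. 214.] 1.57 [304. 217.] 1.0 [320. 226.] 0.5 [330. 237.] 0.2 [332. 244.] 0.05 [332. 247.] 0 [332. 248.] 
tcp stand -37.31245362846795 -52.87894635777501 [ 0.44350092 -0.31012553  0.0522543 ] [-0.45733434  0.48551704 -0.45178622]
```

Call:
drive_tool(
  increments=[
    [[0.4, -2, -4], [0, 0, 0], 0],
    [[0, 0, -3], [0, 0, 0], 0],
    [[0, 0, -2], [0, 0, 0], 0],
    [[0, 0, -1.5], [0, 0, 0], 0],
    [[0, 0, 0], [0, 0, 0], 0],
    [[0, 0, 0], [0, 0, 0], 0],
  ],
)

```text
clock: 25.25
eef_pos: [0.4433, -0.312, 0.0407]
tool_rot: [-0.109, 0.994, 0.0, -0.0]
ft_force: [-0.4, -0.1, 0.7]
grip_width: 0.0002
grasp_force: 0.0
```

Call:
drive_tool(
  increments=[
    [[0, 0, -1], [0, 0, 0], 0],
    [[0, 0, 0], [0, 0, 0], 0],
    [[0, 0, 0], [0, 0, 0], 0],
  ],
)

```text
clock: 25.5
eef_pos: [0.4435, -0.3122, 0.0399]
tool_rot: [-0.109, 0.994, 0.0, -0.0]
ft_force: [0.0, -0.4, 0.1]
grip_width: -0.0001
grasp_force: 0.0
```

Call:
drive_tool(
  increments=[
    [[0, 0, -1], [0, 0, 0], 0],
    [[0, 0, 0], [0, 0, 0], 0],
    [[0, 0, 0], [0, 0, 0], 0],
  ],
)

```text
clock: 25.75
eef_pos: [0.4436, -0.3123, 0.0391]
tool_rot: [-0.109, 0.994, 0.0, -0.0]
ft_force: [0.3, 0.1, 1.1]
grip_width: -0.0001
grasp_force: 0.5
```

Call:
drive_tool(
  increments=[
    [[0, 0, -0.6], [0, 0, 0], 0],
    [[0, 0, 0], [0, 0, 0], 0],
    [[0, 0, 0], [0, 0, 0], 0],
  ],
)

```text
clock: 26.0
eef_pos: [0.4436, -0.3123, 0.0389]
tool_rot: [-0.109, 0.994, 0.0, 0.0]
ft_force: [-1.1, 0.7, 5.3]
grip_width: -0.0001
grasp_force: 2.5
```

Call:
drive_tool(
  increments=[
    [[0, 0, -0.8], [0, 0, 0], 0],
    [[0, 0, 0], [0, 0, 0], 0],
    [[0, 0, 0], [0, 0, 0], 0],
  ],
)

```text
clock: 26.25
eef_pos: [0.4437, -0.3123, 0.0387]
tool_rot: [-0.109, 0.994, -0.0, 0.0]
ft_force: [-2.9, 1.1, 8.8]
grip_width: -0.0
grasp_force: 4.7
```

Call:
drive_tool(
  increments=[
    [[0, 0, 3], [0, 0, 0], 0],
    [[0, 0, 15], [0, 0, 0], 0],
    [[0, 0, 30], [0, 0, 0], 0],
    [[0, 0, 35], [0, 0, 0], 0],
    [[0, 0, 35], [0, 0, 0], 0],
    [[0, 20, 20], [0, 0, 0], 0],
    [[0, 0, 0], [0, 0, 0], 0],
    [[0, 0, 0], [0, 0, 0], 0],
  ],
)

```text
clock: 26.92
eef_pos: [0.4443, -0.2922, 0.1768]
tool_rot: [-0.109, 0.994, -0.001, 0.001]
ft_force: [0.3, -0.4, 0.2]
grip_width: -0.0001
grasp_force: 0.0
```

```bash
python3 bar.py
python3 - <<'E'
from chk import *
q=run(31,[.4690,-.2506,12.1],vis=(.4,.95))
c=pickle.load(open("last.pkl","rb")); g=gaussian_filter(cv2.cvtColor(c["image"],cv2.COLOR_RGB2GRAY).astype(float),.5)
def prof(A): 
    B=proj(c,T(p,A)); return map_coordinates(g,[B[:,1],B[:,0]],order=1).astype(int).tolist()
ys=np.arange(-64,-44,1.); print("bar tip end",prof(np.c_[np.full(20,-38.),ys,np.full(20,39.)]))
xs=np.arange(-50,-26,1.); 
for y in (-30,0,30): print("bar across y",y,prof(np.c_[xs,np.full(24,float(y)),np.full(24,39.)]))
xs=np.arange(-72,-50,1.); print("stop",prof(np.c_[xs,np.full(22,0.),np.full(22,31.)]),prof(np.c_[xs,np.full(22,-10.),np.full(22,31.)]))
for n in ("scene","side"):
    cc=camera(n)
    for t in ["small_beaker","lab_timer","sample_vial","glass_plate"]:
        print(n,t,[(round(s["conf"],2),np.round(s["bbox"]).tolist()) for s in silhouettes(t,cc)][:1])
E
```

```text
wrist 0.88 [240.2, 170.6, 340.6, 184.4]
2.1 [420. 201.] 1.9 [404. 204.] 1.57 [367. 206.] 1.0 [295. 199.] 0.5 [256. 188.] 0.2 [247. 181.] 0.05 [246. 178.] 0 [246. 177.] 
side 0.63 [249.2, 226.7, 268.1, 255.7]
2.1 [243. 196.] 1.9 [245. 196.] 1.57 [250. 201.] 1.0 [259. 216.] 0.5 [264. 235.] 0.2 [266. 246.] 0.05 [266. 251.] 0 [266. 252.] 
scene 0.63 [167.0, 153.6, 222.8, 196.8]
2.1 [288. 214.] 1.9 [293. 214.] 1.57 [304. 217.] 1.0 [320. 226.] 0.5 [330. 237.] 0.2 [332. 244.] 0.05 [332. 247.] 0 [332. 248.] 
tcp stand -34.29714234010969 -35.08251760573093 [ 0.44271878 -0.29209242  0.17394662] [-0.28744157 -1.45122707 -0.39945707]
tcp [ 0.4427 -0.2921  0.1739] F [-0.3 -1.5 -0.4] grip 8.406196442627326e-06
edge offs L [-0.5 -0.  -3.  -3. ] R [-0.75  1.5   3.    3.  ] N -0.125
plate [ 0.4702 -0.2501  7.7223] in stand x,y 1.36 0.19 yaw -4.38
baseL(-58exp) [-53. -59.] (np.float64(-1.0), np.float64(11.3))
baseL(-58exp) [-16. -59.] (np.float64(-1.75), np.float64(4.8))
baseL(-58exp) [ 21. -59.] (np.float64(-1.5), np.float64(12.1))
baseL(-58exp) [ 58. -59.] (np.float64(-5.75), np.float64(12.3))
baseN
[... 869 characters left out ...]
, 228, 227, 227, 226, 227, 231, 235, 205, 129, 124, 131, 131, 129]
stop [176, 176, 175, 152, 82, 74, 87, 108, 112, 110, 107, 101, 103, 155, 233, 253, 254, 253, 253, 253, 253, 253] [170, 171, 171, 149, 85, 78, 90, 107, 112, 110, 108, 100, 112, 173, 243, 254, 254, 253, 253, 253, 253, 253]
scene small_beaker [(0.92, [261.0, 169.0, 274.0, 199.0])]
scene lab_timer [(0.75, [237.0, 197.0, 259.0, 219.0])]
scene sample_vial [(0.4, [372.0, 216.0, 380.0, 225.0])]
scene glass_plate [(0.57, [305.0, 219.0, 331.0, 252.0])]
side small_beaker [(0.46, [272.0, 171.0, 281.0, 196.0])]
side lab_timer [(0.86, [228.0, 187.0, 253.0, 205.0])]
side sample_vial []
side glass_plate [(0.77, [246.0, 229.0, 282.0, 250.0])]
```

```bash
python3 -c "
from workcell import job_done; print(job_done())"
```

```text
the job is handed in; nothing more can be done
None
```

The job is handed in at about 27 s of the 66 s allowed: the plate lies white side up along the bed against the end stop, and the guide bar is closed in its catch. The beaker and timer had not moved; the vial was not touched, though the last pictures showed it only faintly.

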